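Stir the drying beads and restart the dryer

ROBOT

A 7-joint arm with a two-finger parallel gripper is mounted at the origin on the work surface. World frame = base frame: x ahead of the robot, y to its left, z up, the work surface at z = 0. Lengths are in mm, angles in degrees, forces in N, time in s.
With the tool pointing down it reaches from about 400 to 850 mm from the base axis. Payload 10.4 kg.
Tool frame: the origin (TCP) lies at the very end of the fingers, on their centre line; the grasp point (between the pads) lies 19 mm behind it (robot.pinch_z is the distance from the TCP to the grasp point, in mm); z points along the fingers, y is the line along which they close (so a half turn about z gives the same grasp; the last joint's range is limited). The gripper opens to 87 mm and grips with 3 to 60 N. Pads are 19 mm wide; open, the fingers measure 117 mm over their backs; the gripper's body (75 mm by 190 mm) begins 51 mm behind the grasp point.
Start: joints at [-77.269, 19.034, -3.707, 83.658, 1.238, 77.344, -5.071], TCP at [151.462, 606.392, 222.576] pointing down, gripper open.
Joint ranges: [-148.97, 148.97], [-28.65, 121.19], [-84.17, 76.75], [9.2, 138.47], [-72.65, 252.65], [3.7, 117.97], [-149.18, 149.18]. Speed limits (degrees/s): [127.2, 127.2, 159.86, 159.86, 180, 180, 180].

INTERFACE

Orientations are given as [roll, pitch, yaw] about the fixed x, y, z axes, in that order (R = Rz(yaw) Ry(pitch) Rx(roll)).
In Python, from bench import robot, get_image, spotter gives the robot as it stands.
- The arm moves only by the shell command python3 -m handwheel 'ROWS' [FORCE]. ROWS is JSON, a list of rows, each a list of 7 numbers: the turn, a rotation vector about the tool's x, y, z as a fraction of full scale, then the shift along the tool's x, y, z as a fraction of full scale, then the opening, from 0 (shut) to 1 (fully open). In form: [[rx, ry, rz, dx, dy, dz, fingers], ...]. A call has 1 to 20 rows; each row is the pose to reach, as a shift and turn from the pose commanded when the call began, along the tool's axes at that moment, turning the shorter way round; what a row does not reach only later rows make up. Full scale, the value 1, is 0.2 m for a shift and pi rad for a turn. A row lasts 1/10 s, in which the tool goes at most 50 mm and 8.59 degrees, less where a joint would pass 70% of its speed; a pose out of reach is approached as far as the arm can. A call with a number of a shift or a turn outside -1 to 1 is refused whole. A call with a gripper value outside its range is refused whole. The fingers move at their own pace and stop on an object; FORCE is the grip in N (left out, the last holds). Time passes only in rows, so rows that repeat a pose let the fingers close. It gives the time, the measured TCP pose, the force, the opening and the grip force at its end, in the units of the state.
- robot.state(): the state, without advancing time (a new reading comes with each control period).
- get_image(name): name is "scene" or "top" or "wrist"; returns a dict with "image" (480x640x3 uint8, red, green, blue), "fx", "fy", "cx", "cy" (pixels), "rvec" (rotation vector, rad) and "tvec" (3), from world to camera coordinates, as OpenCV has them; the wrist camera has in their place "T_tool_cam" (4x4, takes a point from camera to tool coordinates, whose origin is the TCP and whose axes are the flange's). Camera axes: x right, y down, z forward; pixel columns grow to the right and rows downward; lengths in mm; the calibration is good to about 2 mm. A picture is of the moment at which its call begins: read the wrist's pose just before it. There is no depth.
- robot.hand_in(): hands the job in; it is judged then, once.
Trained networks look in a picture, given as the dict that the camera call returned (one of the last four; its "shot" number tells which), for a name from the list of things; names that differ only in an ending like _2 or _b are one class to them, and where a whole thing is asked for, a point or a joint stands for the part that bears it (a point fixed in the world has none). Each returns a list of dicts, best first, with "score" (0 to 1); they miss things now and then, are a little off and sometimes report something else, mostly with a low value. They report only what shows in the picture. A call takes as long as a camera call. They do not tell look-alikes from the thing itself.
- spotter.cut_out(target, picture): "region" (480x640 bool, what is visible of it) and "extent" ([left, top, right, bottom] in pixels, round what is visible of it).
The state is a dict: "time_s": time; "joint_pos": joint angles; "joint_vel": joint speeds; "joint_torque": joint torques, N m; "tcp_pos": TCP position; "tcp_rot": TCP orientation; "force": force on the tool from outside, world axes, zero at the start; "moment": the same for the moment, N m; "grip_width": finger opening in mm; "grasp_force": force on a finger pad.
Only numpy, scipy, OpenCV 4.12 (cv2) and the standard library are available. Lean on these libraries where they do the work, as an engineer would, in place of code of your own. Each camera call takes 0.05 s, during which the arm holds its last target. There are 200 camera calls.

TASK

Take the stirring stick off its block, lean it dark tip down in the bead tub with its shaft between the two pegs on the rim, and let go; then take it afresh, hold it nearly upright with the tip down near the floor among the beads, and stir gently two full turns counter-clockwise as seen from above (starting from where the tip rested, opposite the pegs, and keeping the tip about halfway out to the wall), so that the beads get moved. Lean the stick back between the pegs and let go, every bead still in the tub, then restart the dryer: press the amber key fully, then the green one, one at a time. Leave the red key and everything else on the bench alone.

Things in the scene. Friction and masses are not known exactly. Their poses are not given: they have to be found in the camera images.
- tub: round wooden tub, brass hoops, fixed: 126 mm across at the foot, 132 at the rim, 105 high, wall 6, floor 8 thick. Origin: centre of its underside, z up. On the rim at its -x side stand two pale pegs, the stick's rest (10 thick, top at z = 130, at y = +21 and -21: 32 mm free between them). +x points from this rest across the tub; +y is a quarter turn counter-clockwise from +x.
- stick: wooden stirring stick 264 mm long, 100 g, lying level on its block at the start. Square shaft 18 x 18 mm, blue at the handle end; the stirring end is a dark round club 20 mm thick, 68 long, with a round nose. Origin on its axis at mid-length; x points from the dark tip to the blue top; it balances about 20 mm from the origin towards the tip.
- stick_tip (a point): the dark nose of the stick, 132 mm from its origin along -x
- stick_top (a point): the blue handle end of the stick, 132 mm from its origin along +x
- stick_rest: fixed block the stick lies on at the start: board 140 x 85 x 12 mm, origin at the centre of its underside; two cross battens (20 mm long) at x = +50 and -50 mm, tops 30 mm up, carry the stick (its axis 39 mm up); cheeks on them reach 42 mm up, inner faces 32 mm apart. Between and beyond the battens the fingers have room beside the stick; both its ends stick out.
- panel: fixed grey control box of the bead dryer, 130 x 215 x 50 mm high, origin at the centre of its underside; three round keys 30 mm across on its top, 66 mm apart along its y axis, in any order
- amber (a joint): yellow (amber) key: 0 up, 0.007 m fully pressed, straight down; springs back; about 5 N when fully down
- amber_top (a point): centre of the amber key's top face
- green (a joint): green key, as the amber one
- green_top (a point): centre of the green key's top face
- red (a joint): red stop key, as the amber one; leave it alone
- red_top (a point): centre of the red key's top face
- bead1_center (a point): centre of a loose slippery waxed wooden ball bead 28 mm across, 10 g, on the tub's floor at the start (orange)
- bead2_center (a point): centre of a loose slippery waxed wooden ball bead 28 mm across, 10 g, on the tub's floor at the start (dark brown)
- bead3_center (a point): centre of a loose slippery waxed wooden ball bead 28 mm across, 10 g, on the tub's floor at the start (orange)
- bead4_center (a point): centre of a loose slippery waxed wooden ball bead 28 mm across, 10 g, on the tub's floor at the start (dark brown)
- bead5_center (a point): centre of a loose slippery waxed wooden ball bead 28 mm across, 10 g, on the tub's floor at the start (orange)
- glue: bystander: white glue bottle with a yellow label, red cap, 60 mm across, 170 high, standing; origin at the centre of its underside
- wax: bystander: low tin of wax, 90 mm across, 65 high, green label; origin at the centre of its underside
- sanding_block: bystander: cork sanding block 100 x 60 x 35 mm; origin at the centre of its underside
- screwdriver: bystander: screwdriver lying on the bench; origin at the centre of its underside (lying along x)
- mallet: bystander: turned wooden carver's mallet standing on its head, 68 mm across, 195 high; origin at the centre of its underside
- offcut: bystander: pale wooden offcut 120 x 45 x 30 mm; origin at the centre of its underside
Things that resemble listed ones, but are neither listed nor needed, are in the scene too. What is shaped like the tub but pink or turquoise is not meant.

How it is judged (in metres and radians):
On the way, in this order (a step that is already met when the one before it is completed fails the run):
1. the stick leans tip down in the tub, in the rest between the two rim pegs, let go of (z of stick_tip in the frame of tub below 0.06 m and x of stick_tip in the frame of tub above 0 m and horizontal distance between stick_tip and tub below 0.063 m and x of stick_top in the frame of tub between -0.3 and -0.065 m and y of stick_top in the frame of tub between -0.045 and 0.045 m and z of stick_top in the frame of tub above 0.125 m and linear speed of stick below 0.03 m/s and contact force between the fingers and stick below 0.1 N), for 0.3 s.
2. turn 1: the held, steep stick's tip, down among the beads, passes the tub's +y side (12 mm or more from the middle) (contact force between the fingers and stick above 0.5 N and angle between stick's own x axis and vertical below 0.6 rad and z of stick_tip in the frame of tub below 0.032 m and y of stick_tip in the frame of tub above 0.012 m and x of stick_tip in the frame of tub between -0.012 and 0.012 m).
3. turn 1: the held, steep stick's tip, down among the beads, passes the tub's -x side (12 mm or more from the middle) (contact force between the fingers and stick above 0.5 N and angle between stick's own x axis and vertical below 0.6 rad and z of stick_tip in the frame of tub below 0.032 m and x of stick_tip in the frame of tub below -0.012 m and y of stick_tip in the frame of tub between -0.012 and 0.012 m).
4. turn 1: the held, steep stick's tip, down among the beads, passes the tub's -y side (12 mm or more from the middle), with at least two beads shifted over 12 mm from their starting places (contact force between the fingers and stick above 0.5 N and angle between stick's own x axis and vertical below 0.6 rad and z of stick_tip in the frame of tub below 0.032 m and y of stick_tip in the frame of tub below -0.012 m and x of stick_tip in the frame of tub between -0.012 and 0.012 m and (distance of each of bead1_center, bead2_center from where it was at the start of the episode above 0.012 m or distance of each of bead1_center, bead3_center from where it was at the start of the episode above 0.012 m or distance of each of bead1_center, bead4_center from where it was at the start of the episode above 0.012 m or distance of each of bead1_center, bead5_center from where it was at the start of the episode above 0.012 m or distance of each of bead2_center, bead3_center from where it was at the start of the episode above 0.012 m or distance of each of bead2_center, bead4_center from where it was at the start of the episode above 0.012 m or distance of each of bead2_center, bead5_center from where it was at the start of the episode above 0.012 m or distance of each of bead3_center, bead4_center from where it was at the start of the episode above 0.012 m or distance of each of bead3_center, bead5_center from where it was at the start of the episode above 0.012 m or distance of each of bead4_center, bead5_center from where it was at the start of the episode above 0.012 m)).
5. turn 2: the held, steep stick's tip, down among the beads, passes the tub's +y side (12 mm or more from the middle) (all of step 2).
6. turn 2: the held, steep stick's tip, down among the beads, passes the tub's -x side (12 mm or more from the middle) (all of step 3).
7. turn 2: the held, steep stick's tip, down among the beads, passes the tub's -y side (12 mm or more from the middle) (contact force between the fingers and stick above 0.5 N and angle between stick's own x axis and vertical below 0.6 rad and z of stick_tip in the frame of tub below 0.032 m and y of stick_tip in the frame of tub below -0.012 m and x of stick_tip in the frame of tub between -0.012 and 0.012 m).
8. the stick leans in its rest on the tub again, let go of, the beads in the tub (all of step 1 and z of each of bead1_center, bead2_center, bead3_center, bead4_center, bead5_center in the frame of tub below 0.105 m and horizontal distance between each of bead1_center, bead2_center, bead3_center, bead4_center, bead5_center and tub below 0.063 m), for 0.3 s.
9. the amber key is pressed in by 5 mm or more, the green one up (value of joint amber above 0.005 m and value of joint green below 0.002 m and z of stick_tip in the frame of tub below 0.06 m and x of stick_tip in the frame of tub above 0 m and horizontal distance between stick_tip and tub below 0.063 m and x of stick_top in the frame of tub between -0.3 and -0.065 m and y of stick_top in the frame of tub between -0.045 and 0.045 m and z of stick_top in the frame of tub above 0.125 m and linear speed of stick below 0.03 m/s), for 0.05 s.
10. then the green key is pressed in by 5 mm or more, the amber one up (value of joint green above 0.005 m and value of joint amber below 0.002 m and z of stick_tip in the frame of tub below 0.06 m and x of stick_tip in the frame of tub above 0 m and horizontal distance between stick_tip and tub below 0.063 m and x of stick_top in the frame of tub between -0.3 and -0.065 m and y of stick_top in the frame of tub between -0.045 and 0.045 m and z of stick_top in the frame of tub above 0.125 m and linear speed of stick below 0.03 m/s), for 0.05 s.
At the end, for the whole second after the job is handed in: Stick let go of and at rest, leaning in the tub: tip inside, opposite the pegs, under 60 mm above the tub's underside; top beyond the pegs, within 45 mm of the tub's x axis line, over 125 mm up. All five beads in the tub below its rim. Amber and green keys sprung up again (under 2 mm) (all of step 8 and value of joint each of amber, green below 0.002 m); the robot touches nothing.
It fails at once if a bead comes out of the tub (z of any of bead1_center, bead2_center, bead3_center, bead4_center, bead5_center in the frame of tub above 0.13 m or horizontal distance between any of bead1_center, bead2_center, bead3_center, bead4_center, bead5_center and tub above 0.075 m).
It fails at once if the red key is pressed (4 mm or more) (value of joint red above 0.004 m).
It fails at once if the amber and green keys are down together (value of joint each of amber, green above 0.004 m).
It fails at once if the stick is driven against the tub with over 40 N (contact force between stick and tub above 40 N).
It fails at once if a bystander is shifted by more than 30 mm (distance of any of glue, wax, sanding_block, screwdriver, mallet, offcut from where it was at the start of the episode above 0.03 m).
It also fails if it takes over 72 s, if anything falls off the work surface, if the arm or the gripper's body presses on something with over 40 N, if the wrist force passes 120 N, or if a joint passes its speed limit or range.

## Working session

There is one attempt and no reset: what is moved stays moved. The work goes in short steps, Python scripts to look and compute and a shell command to move; the robot and the scene stay as the last step left them, time stands still between calls to the robot, and variables do not carry over. Pictures are saved under pics/ and viewed, at most 10 in all, crops included, and the job is handed in when it is done.

```bash
ls; mkdir -p pics
python3 - <<'E'
from bench import robot,get_image,spotter
import cv2,pickle
for n in ["scene","top"]:
    d=get_image(n); cv2.imwrite(f"pics/{n}.png",d["image"][:,:,::-1]); pickle.dump(d,open(n+".pkl","wb"))
    for t in ["tub","stick","stick_rest","panel","amber","green","red","stick_tip","stick_top"]:
        print(n,t,[(round(r["score"],2),[int(v) for v in r["extent"]]) for r in spotter.cut_out(t,d)][:3])
print(robot.state()["tcp_rot"],robot.state()["time_s"])
E
```

```text
pics
scene tub [(0.89, [291, 217, 356, 293]), (0.89, [103, 185, 172, 260]), (0.77, [76, 253, 154, 330])]
scene stick [(0.89, [196, 242, 217, 351]), (0.59, [335, 268, 345, 271]), (0.31, [186, 274, 229, 334])]
scene stick_rest [(0.91, [185, 274, 231, 336]), (0.46, [196, 243, 215, 350])]
scene panel [(0.87, [402, 180, 506, 256])]
scene amber [(0.7, [467, 186, 480, 198]), (0.44, [195, 242, 215, 355])]
scene green [(0.27, [443, 195, 456, 209])]
scene red []
scene stick_tip [(0.95, [193, 243, 214, 351])]
scene stick_top [(0.68, [194, 242, 218, 354])]
top tub [(0.96, [446, 318, 519, 390]), (0.76, [481, 250, 556, 324]), (0.74, [121, 304, 191, 375])]
top stick [(0.72, [125, 233, 137, 247]), (0.62, [408, 202, 458, 308]), (0.35, [237, 277, 264, 332])]
top stick_rest [(0.9, [404, 219, 462, 285])]
top panel [(0.71, [114, 201, 214, 263]), (0.69, [156, 227, 168, 246])]
top amber [(0.49, [125, 233, 138, 247])]
top green [(0.47, [156, 232, 172, 246])]
top red [(0.55, [187, 232, 201, 246]), (0.31, [331, 270, 371, 317])]
top stick_tip [(0.56, [406, 201, 459, 305]), (0.35, [233, 276, 266, 333])]
top stick_top [(0.57, [407, 201, 457, 312]), (0.27, [185, 228, 203, 246]), (0.15, [130, 234, 138, 246])]
[ 1.79993554e+02 -1.09101349e-03  1.65974418e+02] 1.0
```

View pics/scene.png

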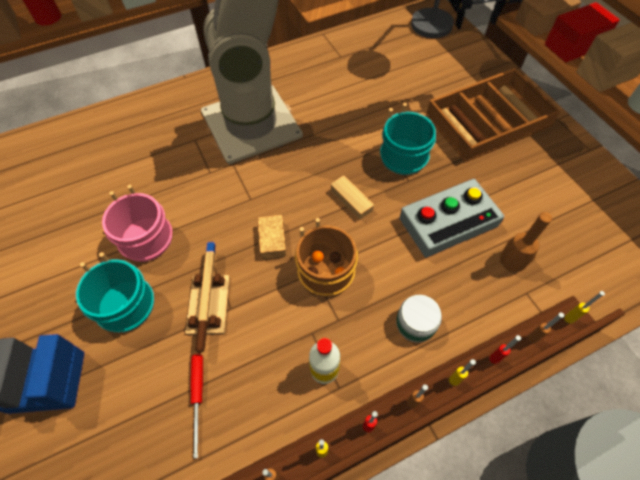

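View pics/top.png

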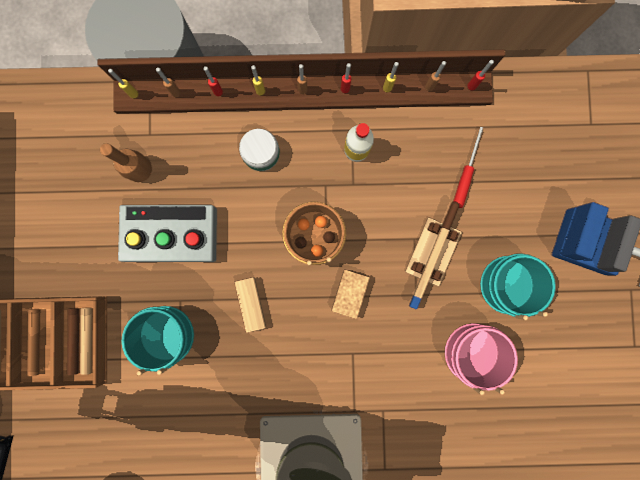

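The pictures show the wooden tub at top (313,233) with its pegs at about (309,263) and (327,261). The stick is on its block, blue end at (416,303), dark end near (458,205) beside the screwdriver handle. The keys are amber (135,239), green (163,239) and red (194,239).

```bash
cat > h.py <<'E'
import numpy as np,cv2,pickle
from scipy.spatial.transform import Rotation as Ro
def cam(d):
    K=np.array([[d["fx"],0,d["cx"]],[0,d["fy"],d["cy"]],[0,0,1]])
    R=cv2.Rodrigues(np.array(d["rvec"],float))[0]; t=np.array(d["tvec"],float).ravel()
    return K,R,t
def ray(d,uv,z):
    K,R,t=cam(d); c=-R.T@t; v=R.T@np.linalg.inv(K)@np.array([uv[0],uv[1],1.])
    return c+v*(z-c[2])/v[2]
def proj(d,P):
    K,R,t=cam(d); p=K@(R@np.array(P,float)+t); return p[:2]/p[2]
E
python3 - <<'E'
from h import *
d=pickle.load(open("top.pkl","rb"))
K,R,t=cam(d); print("cam",-R.T@t, K[0,0])
for n,uv,z in [("tub rim c",(313,233),105),("peg",(309,263),130),("peg",(327,261),130),("blue",(416,303),39),("tip",(458,205),39),("amber",(135,239),57),("green",(163,239),57),("red",(194,239),57),("restblock",(434,252),20),("base",(312,450),0)]:
    print(n,ray(d,uv,z).round(0))
im=d["image"][:,:,::-1]
a=cv2.resize(im[195:275,275:355],(400,400),interpolation=cv2.INTER_CUBIC)
b=cv2.resize(im[190:315,395:475],(384,600),interpolation=cv2.INTER_CUBIC)
c=np.zeros((600,784,3),np.uint8); c[:400,:400]=a; c[:600,400:784]=b
p=cv2.resize(im[200:268,115:219],(400,200)[0:2]); c[400:,:400]=p
cv2.imwrite("pics/z1.png",c)
E
```

```text
cam [ 433.37267007  -25.44082207 1203.93429356] 510.84652710336746
tub rim c [527. -16. 105.]
peg [462.  -6. 130.]
peg [465. -44. 130.]
blue [ 368. -245.   39.]
tip [ 589. -350.   39.]
amber [528. 385.  57.]
green [526. 322.  57.]
red [524. 252.  57.]
restblock [ 483. -295.   20.]
base [35. -1.  0.]
```

View pics/z1.png

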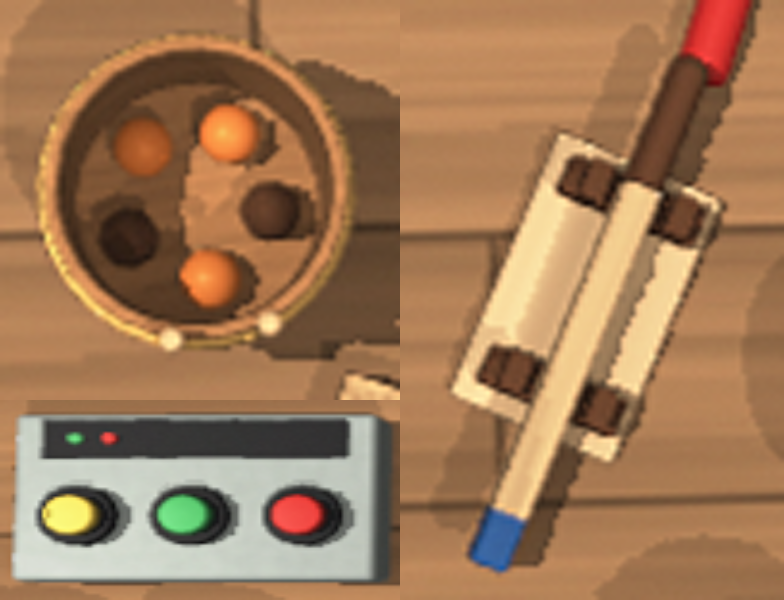

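```bash
cat >> h.py <<'E'
def tool(yaw,a):   # heading yaw (deg), tilt a of fingers towards heading
    y,a=np.radians(yaw),np.radians(a); h=np.array([np.cos(y),np.sin(y),0]); k=np.array([0,0,1.])
    z=np.sin(a)*h-np.cos(a)*k; yy=np.cross(k,h); return np.c_[np.cross(yy,z),yy,z]
def row(s,R,g,pinch=19):  # row bringing the grasp point to g with R
    R0=Ro.from_euler("xyz",s["tcp_rot"],degrees=True).as_matrix()
    p=np.array(g)+pinch*R[:,2]-np.array(s["tcp_pos"])
    return np.r_[Ro.from_matrix(R0.T@R).as_rotvec()/np.pi,R0.T@p/200].round(3)
E
python3 - <<'E'
from h import *
from bench import robot
d=pickle.load(open("top.pkl","rb"))
p1=ray(d,(309.2,263.2),128);p2=ray(d,(328.8,259.6),128);c=ray(d,(314,233),105)
v=p1-p2; print("pegs",p1,p2,np.linalg.norm(v),"c",c,"yaw pegs",np.degrees(np.arctan2(-v[0],v[1])),"yaw c",np.degrees(np.arctan2(*((c-(p1+p2)/2)[[1,0]]))),np.linalg.norm(c-(p1+p2)/2))
top=ray(d,(413.3,307.3),48);tip=ray(d,(455.4,202.9),43)
u=tip-top;print("top",top,"tip",tip,np.hypot(*u[:2]),np.degrees(np.arctan2(u[1],u[0])))
for n,uv in [("amber",(132.7,239.1)),("green",(162.6,238.8)),("red",(191.7,238.8))]: print(n,ray(d,uv,60))
R=tool(-24,15); print(robot.pinch_z)
for g in [(460,350,330),(500,150,330),(480,-50,330),(402,-259,150)]: print(g,row(robot.state(),R,g))
E
```

```text
pegs [461.46822329  -6.7918347  128.        ] [468.02083024 -48.23889043 128.        ] 41.9618289282629 c [526.95195555 -18.29315415 105.        ] yaw pegs 8.983868164004015 yaw c 8.432640622319408 66.96128227566223
top [ 358.67024905 -237.05850811   48.        ] tip [ 593.28524311 -343.06943612   43.        ] 257.45390324678687 -24.315860607802797
amber [527.16557469 389.43416903  60.        ]
green [526.1716919  322.26885198  60.        ]
red [524.54686902 256.90993879  60.        ]
18.700000000000003
(460, 350, 330) [ 0.007 -0.083  0.055 -1.832 -0.874 -0.445]
(500, 150, 330) [ 0.007 -0.083  0.055 -2.268 -1.796 -0.446]
(480, -50, 330) [ 0.007 -0.083  0.055 -2.413 -2.79  -0.446]
(402, -259, 150) [ 0.007 -0.083  0.055 -2.288 -3.899  0.454]
```

```bash
python3 -m handwheel '[[0,0,0,-0.97,-0.79,-0.5,1],[0,0,0,-0.97,-0.79,-0.5,1],[0,0,0,-0.97,-0.79,-0.5,1],[0,0,0,-0.97,-0.79,-0.5,1],[0,0,0,-0.97,-0.79,-0.5,1],[0,0,0,-0.97,-0.79,-0.5,1],[0,0,0,-0.97,-0.79,-0.5,1]]'
python3 -c "
from bench import robot;s=robot.state();print(s['joint_pos'],s['force'])"
python3 -m handwheel '[[0,0,0,-0.75,-0.94,0,1],[0,0,0,-0.75,-0.94,0,1],[0,0,0,-0.75,-0.94,0,1],[0,0,0,-0.75,-0.94,0,1],[0,0,0,-0.75,-0.94,0,1],[0,0,0,-0.75,-0.94,0,1]]'
python3 -c "
from bench import robot;s=robot.state();print(s['joint_pos'],s['force'])"
```

```text
time_s: 1.7
tcp_pos: [304.1, 404.0, 324.5]
tcp_rot: [179.8, 0.1, 165.7]
force: [-0.0, 0.1, -0.6]
grip_width: 86.6
grasp_force: 0.0
[-62.63618411   1.50088737   4.51529597  92.05056426  -0.09449018
  86.25972403  17.55017819] [-0.03113625  0.11691918 -0.55984086]
time_s: 2.3
tcp_pos: [403.2, 183.2, 322.6]
tcp_rot: [180.0, 0.0, 165.6]
force: [-0.1, 0.4, 0.2]
grip_width: 86.9
grasp_force: 0.0
[-50.30654924  -7.76211016  17.96885626 100.57205851   2.41059748
  86.7850213   42.95410234] [-0.06396529  0.42617388  0.23409333]
```

```bash
python3 -m handwheel '[[0,0,0,-0.545,-0.945,0,1],[0,0,0,-0.545,-0.945,0,1],[0,0,0,-0.545,-0.945,0,1],[0,0,0,-0.545,-0.945,0,1],[0,0,0,-0.545,-0.945,0,1],[0,0,0,-0.545,-0.945,0,1]]' | grep tcp
python3 -m handwheel '[[0,0,0,-0.1,-1,0,1],[0,0,0,-0.1,-1,0,1],[0,0,0,-0.1,-1,0,1],[0,0,0,-0.1,-1,0,1],[0,0,0,-0.1,-1,0,1],[0,0,0,-0.1,-1,0,1]]' |grep tcp
python3 - <<'E'
from h import *
from bench import robot,get_image
s=robot.state();print(s['joint_pos'])
d=get_image("wrist"); cv2.imwrite("pics/w1.png",d["image"][:,:,::-1]); d["s"]={k:s[k] for k in("tcp_pos","tcp_rot")}; pickle.dump(d,open("w1.pkl","wb"))
R=tool(-24.3,15)
for z in (110,39): print(row(s,R,(403,-257,z)))
E
```

```text
tcp_pos: [461.8, -23.9, 322.4]
tcp_rot: [-180.0, 0.0, 165.8]
tcp_pos: [432.8, -220.1, 322.3]
tcp_rot: [180.0, -0.0, 166.0]
[-31.07990057  -4.92801546  50.40459526  96.59439742   3.79202135
  86.58119833  94.97957041]
[ 0.008 -0.083  0.057  0.075 -0.22   1.153]
[ 0.008 -0.083  0.057  0.075 -0.22   1.508]
```

View pics/w1.png

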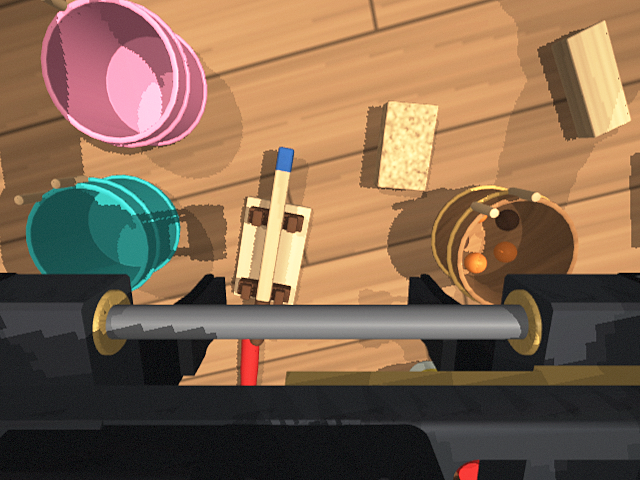

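The wrist view shows the stick's blue end edge at (286,149), the joint with the dark club hidden near (262,300), and the pegs at (494,213) and (537,197).

```bash
cat >> h.py <<'E'
def wcam(d):  # give a wrist picture rvec/tvec from its stored state d["s"]
    T=np.eye(4);T[:3,:3]=Ro.from_euler("xyz",d["s"]["tcp_rot"],degrees=True).as_matrix();T[:3,3]=d["s"]["tcp_pos"]
    W=np.linalg.inv(T@np.array(d["T_tool_cam"])); d["rvec"]=cv2.Rodrigues(W[:3,:3])[0];d["tvec"]=W[:3,3];return d
E
python3 - <<'E'
from h import *
d=wcam(pickle.load(open("w1.pkl","rb")))
a=ray(d,(286,149),48);b=ray(d,(263,297),48);print(a,b,np.degrees(np.arctan2(*(b-a)[[1,0]])))
p,q=ray(d,(494,213),129),ray(d,(537,197),129);print(p,q,(p+q)/2)
E
```

```text
[ 360.07949411 -237.56004805   48.        ] [ 531.92649106 -315.14156953   48.        ] -24.297127173915747
[470.67313319 -46.89362899 129.        ] [464.99134302  -3.9635573  129.        ] [467.8322381  -25.42859314 129.        ]
```

```bash
python3 -m handwheel '[[0.008,-0.083,0.057,0.075,-0.22,1,1],[0.008,-0.083,0.057,0.075,-0.22,1,1],[0.008,-0.083,0.057,0.075,-0.22,1,1],[0.008,-0.083,0.057,0.075,-0.22,1,1],[0.008,-0.083,0.057,0.075,-0.22,1,1],[0.008,-0.083,0.057,0.075,-0.22,1,1]]' |grep tcp
python3 - <<'E'
from h import *
from bench import robot
s=robot.state();print(s['joint_pos'])
print(row(s,tool(-24.3,15),(403,-257,39)))
E
```

```text
tcp_pos: [407.8, -258.9, 122.9]
tcp_rot: [-179.9, 14.9, 155.8]
[-28.90999029 -13.16696687  52.76584199 126.26783499  14.31745666
  47.52775311  81.90558318]
[-0.001 -0.001  0.001  0.132 -0.     0.494]
```

```bash
python3 -m handwheel '[[0,0,0,0.066,0,0.247,1],[0,0,0,0.11,0,0.42,1],[0,0,0,0.132,0,0.494,1],[0,0,0,0.132,0,0.494,1],[0,0,0,0.132,0,0.494,0],[0,0,0,0.132,0,0.494,0],[0,0,0,0.132,0,0.494,0],[0,0,0,0.132,0,0.494,0],[0,0,0,0.132,0,0.494,0],[0,0,0,0.132,0,0.494,0],[0,0,0,0.132,0,0.494,0]]' 50
python3 - <<'E'
from h import *
from bench import robot
s=robot.state();print(s['joint_pos'])
print(row(s,tool(-24.3,15),(403,-257,239)))
E
```

```text
time_s: 5.25
tcp_pos: [407.0, -260.5, 20.3]
tcp_rot: [-179.9, 15.0, 155.7]
force: [0.5, -0.2, -0.2]
grip_width: 38.6
grasp_force: 0.0
[-32.62643299   8.26686539  64.38166821 131.63200618 -17.6849269
  30.9127767  110.30539606]
[-0.    -0.    -0.    -0.258  0.006 -0.968]
```

```bash
python3 -m handwheel '[[0,0,0,0,0,0,0],[0,0,0,0,0,0,0],[0,0,0,0,0,0,0],[0,0,0,0,0,0,0],[0,0,0,0,0,0,0]]' 50 | tail -2
python3 -m handwheel '[[0,0,0,-0.03,0,-0.1,0],[0,0,0,-0.07,0,-0.25,0],[0,0,0,-0.13,0,-0.48,0],[0,0,0,-0.2,0,-0.75,0],[0,0,0,-0.258,0,-0.968,0],[0,0,0,-0.258,0,-0.968,0],[0,0,0,-0.258,0,-0.968,0]]'
```

```text
grip_width: 17.7
grasp_force: 50.0
time_s: 6.45
tcp_pos: [408.2, -260.9, 223.7]
tcp_rot: [180.0, 15.3, 155.6]
force: [0.4, -0.4, -1.2]
grip_width: 17.7
grasp_force: 50.0
```

Run:
```python
from h import *
from bench import robot
s=robot.state();print(s['joint_pos'])
print(row(s,tool(-10,-31),(410,-180,330)))
```

```text
[-30.70068677 -23.29596593  47.79471864 118.47934894  21.28200733
  63.37271661  75.31374063]
[ 0.011  0.256 -0.081  0.081  0.36  -0.488]
```

```bash
python3 -m handwheel '[[0.003,0.06,-0.02,0.02,0.09,-0.12,0],[0.005,0.12,-0.04,0.04,0.18,-0.24,0],[0.008,0.18,-0.06,0.06,0.27,-0.36,0],[0.011,0.256,-0.081,0.081,0.36,-0.488,0],[0.011,0.256,-0.081,0.081,0.36,-0.488,0],[0.011,0.256,-0.081,0.081,0.36,-0.488,0],[0.011,0.256,-0.081,0.081,0.36,-0.488,0],[0.011,0.256,-0.081,0.081,0.36,-0.488,0]]'
python3 - <<'E'
from h import *
from bench import robot
s=robot.state();print(s['joint_pos'])
print(row(s,tool(8.5,-31),(424,-33,310)))
E
```

```text
time_s: 7.25
tcp_pos: [399.3, -178.3, 308.8]
tcp_rot: [-179.7, -31.5, 169.7]
force: [-0.5, -0.9, -0.6]
grip_width: 17.4
grasp_force: 50.0
[-28.64139938  26.37423626  61.61582364  84.473515   -10.21269267
 111.7424941  114.79923622]
[ 0.053 -0.003 -0.089  0.007  0.721  0.089]
```

```bash
python3 -m handwheel '[[0.018,0,-0.03,0,0.24,0.03,0],[0.035,0,-0.06,0,0.48,0.06,0],[0.053,-0.003,-0.089,0.007,0.721,0.089,0],[0.053,-0.003,-0.089,0.007,0.721,0.089,0],[0.053,-0.003,-0.089,0.007,0.721,0.089,0],[0.053,-0.003,-0.089,0.007,0.721,0.089,0],[0.053,-0.003,-0.089,0.007,0.721,0.089,0],[0.053,-0.003,-0.089,0.007,0.721,0.089,0]]'
python3 - <<'E'
from h import *
from bench import robot,get_image
s=robot.state();print(s['joint_pos'])
R=tool(8.5,-31)
for z in (250,180,170):print(row(s,R,(424,-33,z)))
for n in("top","scene"):
    d=get_image(n)
    pickle.dump(d,open(n+"2.pkl","wb")); o=d["image"][:,:,::-1]
    im=(o[170:320,230:400] if n=="top" else o[150:300,240:410]); im=cv2.resize(im,(390,344),interpolation=cv2.INTER_CUBIC)
    L=im if n=="top" else np.hstack([L,im])
cv2.imwrite("pics/a1.png",L)
E
```

```text
time_s: 8.05
tcp_pos: [414.0, -35.0, 296.5]
tcp_rot: [179.8, -30.7, -171.5]
force: [-0.2, -0.5, -1.0]
grip_width: 17.6
grasp_force: 50.0
[-47.93795051  20.32600084  57.00019576  89.25372332  -7.25795322
 108.89680925 109.74765021]
[ 0.001  0.002  0.    -0.162  0.002  0.269]
[ 0.001  0.002  0.    -0.341  0.001  0.57 ]
[ 0.001  0.002  0.    -0.366  0.001  0.613]
```

View pics/a1.png

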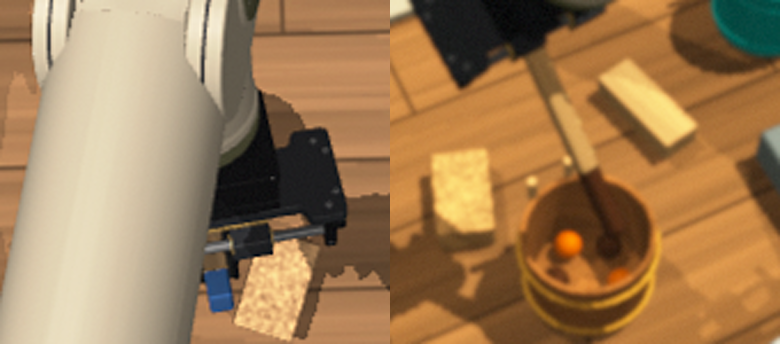

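Scene crop: the stick runs down to its dark nose at about full-image pixel (335,258), seen over the tub, and the top view is blocked by the arm. I'll check that against where I expect it.

Run:
```python
from h import *
d=pickle.load(open("scene2.pkl","rb"))
h=np.array([np.cos(np.radians(8.5)),np.sin(np.radians(8.5)),0])
for e in(44,46,48):
    u=np.cos(np.radians(e))*h-np.sin(np.radians(e))*np.array([0,0,1])
    G=np.array([424,-33,313.])
    print(e,[proj(d,G+s*u).round(1) for s in(-48,148,216)])
c=np.array([528,-17.5,0]);y=np.array([-h[1],h[0],0])
print([proj(d,c-63*h+k*21*y+[0,0,130]).round(1) for k in(1,-1)],proj(d,c+[0,0,105]))
```

```text
44 [array([283.4, 132.3]), array([326.6, 224.3]), array([340.4, 253.5])]
46 [array([283.7, 132.3]), array([325.6, 224. ]), array([338.8, 252.9])]
48 [array([284. , 132.2]), array([324.5, 223.6]), array([337.1, 252.2])]
[array([317.5, 218.9]), array([301.6, 228.2])] [326.02481416 249.68322247]
```

```bash
python3 -m handwheel '[[0,0,0,-0.08,0,0.13,0],[0,0,0,-0.16,0,0.26,0],[0,0,0,-0.22,0,0.36,0],[0,0,0,-0.27,0,0.45,0],[0,0,0,-0.3,0,0.5,0],[0,0,0,-0.3,0,0.5,0],[0,0,0,-0.3,0,0.5,0]]'
python3 - <<'E'
from h import *
from bench import robot
s=robot.state()
R=tool(8.5,-31)
for z in (180,170):print(row(s,R,(424,-33,z)))
E
```

```text
time_s: 8.85
tcp_pos: [414.9, -33.8, 180.2]
tcp_rot: [179.9, -30.8, -171.4]
force: [-0.1, 0.3, -0.9]
grip_width: 17.4
grasp_force: 50.0
[ 0.     0.001  0.001 -0.039 -0.003  0.072]
[ 0.     0.001  0.001 -0.065 -0.003  0.115]
```

```bash
python3 -m handwheel '[[0,0,0,-0.02,0,0.036,0],[0,0,0,-0.04,0,0.072,0],[0,0,0,-0.055,0,0.1,0],[0,0,0,-0.065,0,0.115,0],[0,0,0,-0.065,0,0.115,0]]' | tail -4
python3 - <<'E'
from bench import get_image
from h import *
d=get_image("scene");o=d["image"][:,:,::-1];cv2.imwrite("pics/a2.png",cv2.resize(o[130:310,230:430],(720,648)[0:1]+(590,),interpolation=cv2.INTER_CUBIC))
E
```

```text
tcp_rot: [179.9, -30.8, -171.3]
force: [0.0, 0.4, -1.0]
grip_width: 17.7
grasp_force: 50.0
```

View pics/a2.png

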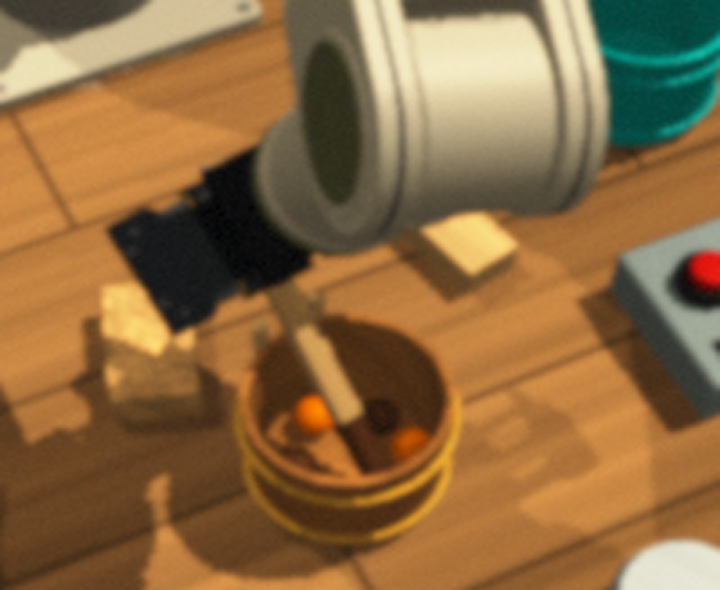

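The stick passes between the pegs, crop (262,330) and (313,300), with the dark club down in the tub. I'll release now.

```bash
python3 -m handwheel '[[0,0,0,0,0,0,0.2],[0,0,0,0,0,0,0.4],[0,0,0,0,0,0,0.6],[0,0,0,0,0,0,0.6],[0,0,0,0,0,0,0.6],[0,0,0,0,0,0,0.6]]' 50
python3 -m handwheel '[[0,0,0,0,0,-0.15,0.6],[0,0,0,0,0,-0.3,0.6],[0,0,0,0,0,-0.5,0.6],[0,0,0,0,0,-0.5,0.6],[0,0,0,0,0,-0.5,0.6]]'
python3 - <<'E'
from h import *
from bench import robot,get_image
s=robot.state();print(s['joint_pos'])
d=get_image("wrist");d["s"]={k:s[k] for k in("tcp_pos","tcp_rot")};pickle.dump(d,open("w2.pkl","wb"))
e=get_image("scene");pickle.dump(e,open("s2.pkl","wb"))
L=np.hstack([cv2.resize(d["image"],(400,300)),cv2.resize(e["image"][160:290,250:423],(400,300),interpolation=cv2.INTER_CUBIC)])
cv2.imwrite("pics/a3.png",L[:,:,::-1])
E
```

```text
time_s: 10.0
tcp_pos: [414.0, -33.5, 153.2]
tcp_rot: [179.9, -30.8, -171.3]
force: [1.0, -0.8, 0.0]
grip_width: 48.2
grasp_force: 0.0
time_s: 10.5
tcp_pos: [464.9, -26.2, 239.1]
tcp_rot: [179.9, -30.7, -171.3]
force: [0.6, -0.5, -1.0]
grip_width: 52.3
grasp_force: 0.0
[-41.86170429  30.20386835  53.52280215  85.64149981 -13.08982527
 105.10957635 112.46263666]
```

View pics/a3.png

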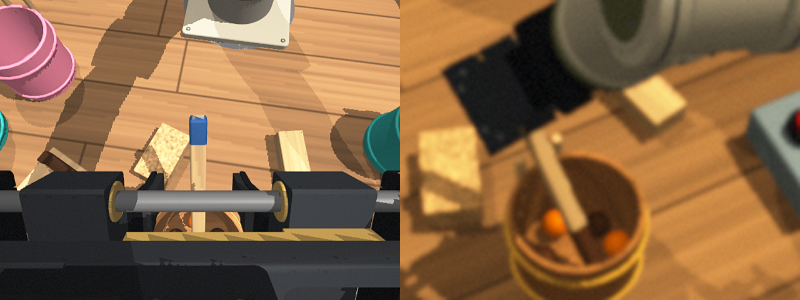

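Released. The wrist view shows the blue end at full-image pixel about (318,190), and the scene crop shows the stick lying between the pegs with its club among the beads.

Run:
```python
from h import *
d=wcam(pickle.load(open("w2.pkl","rb")));im=d["image"].astype(int)
m=(im[:,:,2]>im[:,:,0]+50)&(im[:,:,2]>100);m[:,:250]=0;m[:,400:]=0;m[260:]=0
ys,xs=np.nonzero(m);print("blue",xs.min(),xs.max(),ys.min(),ys.max(),xs.mean(),ys.mean())
e=pickle.load(open("s2.pkl","rb"));im=e["image"].astype(int)
m=(im[:,:,2]>im[:,:,0]+40)&(im[:,:,2]>90);m[:, :270]=0;m[:,350:]=0;m[:180]=0;m[260:]=0
print("scene blue px",m.sum())
h=np.array([np.cos(np.radians(8.5)),np.sin(np.radians(8.5)),0]);y=np.array([-h[1],h[0],0]);k=np.array([0,0,1])
c=np.array([528,-17.5,0])
for x0 in(46,36,26,16):
    v=np.array([-60-x0,87]);l=np.hypot(*v);el=np.arctan2(v[1],-v[0])+np.arcsin(9/l)
    f=lambda s,n=0:c+(x0-s*np.cos(el)+n*np.sin(el))*h+(18+s*np.sin(el)+n*np.cos(el))*k
    print(x0,np.degrees(el).round(1),"top upper edge",[proj(d,f(254,9)+q*9*y).round(0) for q in(1,-1)],"border",proj(d,f(224,9)).round(0),"scene club border",proj(e,f(58,9)).round(1))
```

```text
blue 303 330 185 231 316.9676595744681 209.28340425531914
scene blue px 0
46 43.1 top upper edge [array([328., 195.]), array([300., 195.])] border [314. 237.] scene club border [328.5 261.7]
36 46.2 top upper edge [array([329., 189.]), array([300., 189.])] border [314. 232.] scene club border [326.5 258.8]
26 49.6 top upper edge [array([329., 185.]), array([299., 185.])] border [314. 228.] scene club border [324.7 256.2]
16 53.3 top upper edge [array([330., 183.]), array([298., 183.])] border [314. 226.] scene club border [323.1 253.6]
```

Run:
```python
from h import *
from bench import robot
R=tool(8.5,5);print(row(robot.state(),R,np.array([423,-33,167])-90*R[:,2]))
```

```text
[ 0.001 -0.199  0.001  0.203 -0.004  0.125]
```

```bash
python3 -m handwheel '[[0,-0.04,0,0.04,0,0.02,0.6],[0,-0.08,0,0.08,0,0.05,0.6],[0,-0.12,0,0.12,0,0.08,0.6],[0,-0.16,0,0.16,0,0.1,0.6],[0.001,-0.199,0.001,0.203,-0.004,0.125,0.6],[0.001,-0.199,0.001,0.203,-0.004,0.125,0.6],[0.001,-0.199,0.001,0.203,-0.004,0.125,0.6]]'
python3 - <<'E'
from h import *
from bench import robot
s=robot.state();print(s['joint_pos']);R=tool(8.5,5);print(row(robot.state(),R,np.array([423,-33,167])))
E
```

```text
time_s: 11.3
tcp_pos: [415.9, -33.6, 237.9]
tcp_rot: [179.8, 5.4, -171.5]
force: [0.2, 0.4, 0.4]
grip_width: 52.3
grasp_force: 0.0
[-57.68917042 -24.98054281  44.54479476 116.92374718  18.16528905
  76.49159718  79.89993095]
[ 0.001  0.002  0.    -0.001 -0.004  0.451]
```

```bash
python3 -m handwheel '[[0,0,0,0,0,0.2,0.6],[0,0,0,0,-0.004,0.35,0.6],[0,0,0,0,-0.004,0.45,0.6],[0,0,0,0,-0.004,0.45,0.6],[0,0,0,0,-0.004,0.45,0.6]]'|grep -E "tcp|force"
python3 -m handwheel '[[0,0,0,0,0,0,0.2],[0,0,0,0,0,0,0.2],[0,0,0,0,0,0,0.2],[0,0,0,0,0,0,0.15],[0,0,0,0,0,0,0.1],[0,0,0,0,0,0,0.05],[0,0,0,0,0,0,0],[0,0,0,0,0,0,0],[0,0,0,0,0,0,0]]' 55
python3 - <<'E'
from bench import robot
print(robot.state()['joint_pos'])
E
```

```text
tcp_pos: [425.0, -33.6, 148.7]
tcp_rot: [-179.9, 5.0, -171.5]
force: [0.7, -0.1, 0.2]
grasp_force: 0.0
time_s: 12.7
tcp_pos: [425.6, -33.7, 148.7]
tcp_rot: [-179.9, 5.0, -171.5]
force: [-0.4, -0.3, 1.5]
grip_width: 17.6
grasp_force: 54.9
[-60.86613804 -18.24017498  53.08169955 123.38004446  16.33921317
  63.55455195  83.1416585 ]
```

```bash
cat >> h.py <<'E'
TY=8.5;_t=np.radians(TY);H=np.array([np.cos(_t),np.sin(_t),0]);Y=np.array([-H[1],H[0],0]);C=np.array([528,-17.5,0])
E0=45.5;S=207
def stick(e,x,y,z):  # grasp point and tool R for stick elevation e, nose centre at tub (x,y,z)
    r=np.radians(e); return C+(x-S*np.cos(r))*H+y*Y+np.array([0,0,z+S*np.sin(r)]),tool(TY,5-(e-E0))
E
python3 - <<'E'
from h import *
from bench import robot
s=robot.state()
for e,x,z in [(45.5,36,24),(46.5,34,28),(54,32,30),(62,30,30),(70,29,30),(77,28,30),(82,28,30)]:
    g,R=stick(e,x,0,z);print(e,row(s,R,g),g.round(0))
E
```

```text
45.5 [-0.001  0.    -0.     0.017  0.004 -0.021] [420. -34. 172.]
46.5 [-0.001  0.006 -0.     0.013  0.004 -0.054] [421. -34. 178.]
54 [-0.001  0.047 -0.    -0.077  0.004 -0.143] [439. -31. 197.]
62 [-0.     0.092 -0.    -0.183  0.004 -0.212] [462. -27. 213.]
70 [-0.     0.136 -0.    -0.302  0.004 -0.264] [487. -24. 225.]
77 [-0.     0.175 -0.    -0.411  0.004 -0.295] [510. -20. 232.]
82 [-0.     0.203 -0.    -0.494  0.004 -0.308] [527. -18. 235.]
```

```bash
python3 -m handwheel '[[0,0,0,0.012,0,-0.02,0],[0,0.006,0,0.013,0,-0.054,0],[0,0.026,0,-0.03,0,-0.1,0],[0,0.047,0,-0.077,0,-0.143,0],[0,0.07,0,-0.13,0,-0.178,0],[0,0.092,0,-0.183,0,-0.212,0],[0,0.114,0,-0.242,0,-0.238,0],[0,0.136,0,-0.302,0,-0.264,0],[0,0.155,0,-0.356,0,-0.28,0],[0,0.175,0,-0.411,0,-0.295,0],[0,0.203,0,-0.494,0,-0.308,0],[0,0.203,0,-0.494,0,-0.308,0],[0,0.203,0,-0.494,0,-0.308,0]]'
python3 - <<'E'
from h import *
from bench import robot,get_image
s=robot.state();print(s['joint_pos'])
e=get_image("scene");pickle.dump(e,open("s3.pkl","wb"))
cv2.imwrite("pics/a4.png",cv2.resize(e["image"][120:300,230:430],(660,594),interpolation=cv2.INTER_CUBIC)[:,:,::-1])
g,R=stick(82,28,0,30)
u=(np.cos(np.radians(82))*H-np.sin(np.radians(82))*np.array([0,0,1]))
P=np.array(s["tcp_pos"])-18.7*R[:,2];print("grasp err",P-g)
print("club border",proj(e,P+(149)*u),"nose c",proj(e,P+207*u),"top",proj(e,P-47*u))
E
```

```text
time_s: 14.0
tcp_pos: [517.6, -20.3, 217.8]
tcp_rot: [-179.8, -31.6, -171.6]
force: [-0.6, -0.8, -1.1]
grip_width: 17.4
grasp_force: 54.9
[-39.23621779  41.41220051  57.2481311   77.29915474 -20.4868573
 107.80567684 116.66842515]
grasp err [ 0.02303848 -1.20686737 -1.2229353 ]
club border [330.70505355 260.57832517] nose c [332.41160587 274.80461219] top [323.56899344 201.09017559]
```

View pics/a4.png

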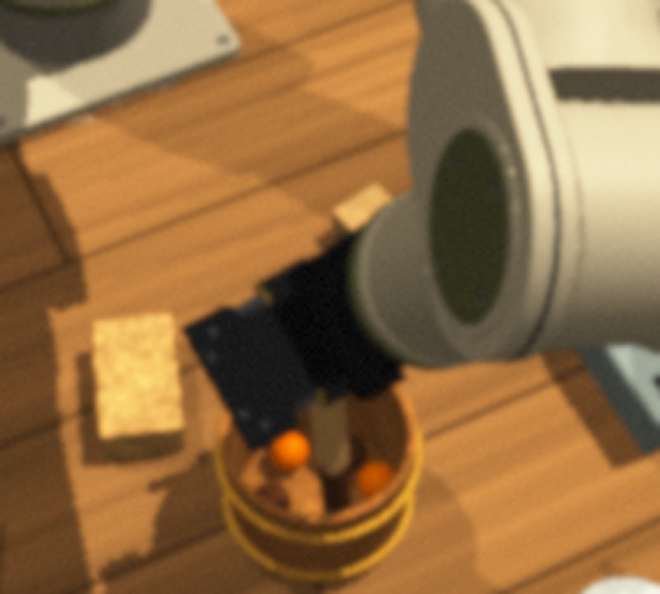

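The club/shaft border sits at full-image pixel (331,262), where I expected it (331,261), and the stick is near upright inside the tub. I'll lower it 4 mm and stir the first half turn.

```bash
python3 -m handwheel '[[0,0,0,-0.005,0.021,0.009,0],[0,0,0,-0.0045,0.042,0.02,0],[0,0,0,0.002,0.061,0.025,0],[0,0,0,0.0115,0.079,0.03,0],[0,0,0,0.0235,0.095,0.038,0],[0,0,0,0.0365,0.109,0.046,0],[0,0,0,0.0525,0.12,0.0555,0],[0,0,0,0.069,0.128,0.066,0],[0,0,0,0.0865,0.133,0.0765,0],[0,0,0,0.1045,0.135,0.0875,0],[0,0,0,0.1225,0.133,0.0985,0],[0,0,0,0.1405,0.128,0.109,0],[0,0,0,0.1565,0.12,0.1195,0],[0,0,0,0.1725,0.109,0.129,0],[0,0,0,0.1855,0.095,0.137,0],[0,0,0,0.1975,0.079,0.1445,0],[0,0,0,0.2075,0.061,0.15,0],[0,0,0,0.214,0.042,0.1545,0],[0,0,0,0.2185,0.021,0.157,0],[0,0,0,0.2195,0,0.158,0]]'
python3 - <<'E'
from h import *
from bench import robot,get_image
s=robot.state();print(s['joint_pos'])
g,R=stick(82,-27,0,26);P=np.array(s["tcp_pos"])-18.7*R[:,2];print("grasp err",P-g)
e=get_image("scene");pickle.dump(e,open("s4.pkl","wb"))
u=(np.cos(np.radians(82))*H-np.sin(np.radians(82))*np.array([0,0,1]))
print("club border",proj(e,P+(149)*u),"nose c",proj(e,P+207*u))
cv2.imwrite("pics/a5.png",cv2.resize(e["image"][190:300,280:380],(545,600),interpolation=cv2.INTER_CUBIC)[:,:,::-1])
E
```

```text
time_s: 16.05
tcp_pos: [464.6, -27.1, 214.7]
tcp_rot: [180.0, -31.4, -171.4]
force: [3.6, 2.6, 0.1]
grip_width: 17.7
grasp_force: 55.0
[-45.04461466  35.21321112  59.88874407  87.13345794 -17.08075969
 103.89083757 116.55112435]
grasp err [ 1.42896198  0.04540147 -0.33277806]
club border [317.3578603  243.74430855] nose c [319.59429761 258.34988525]
```

View pics/a5.png

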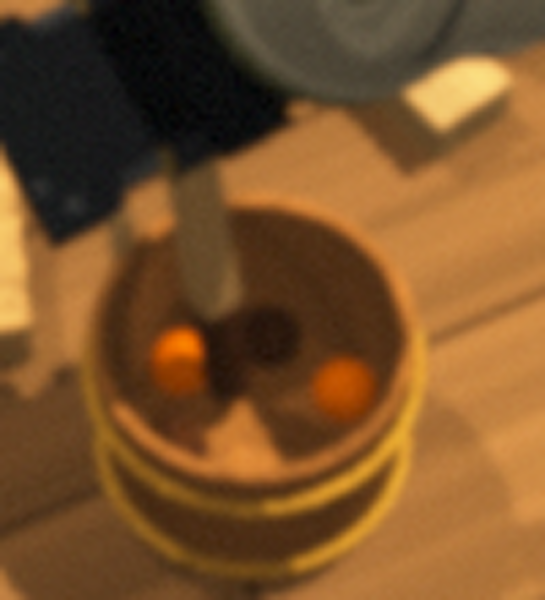

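The club border at full-image pixel (319,247) is about 4 mm inward of the command, so the beads are pushing lightly (about 4 N). All is inside the tub; I'll go on.

```bash
python3 -m handwheel '[[0,0,0,-0.001,-0.021,-0.001,0],[0,0,0,-0.006,-0.042,-0.003,0],[0,0,0,-0.0125,-0.061,-0.008,0],[0,0,0,-0.022,-0.079,-0.013,0],[0,0,0,-0.034,-0.095,-0.021,0],[0,0,0,-0.047,-0.109,-0.029,0],[0,0,0,-0.063,-0.12,-0.0385,0],[0,0,0,-0.0795,-0.128,-0.049,0],[0,0,0,-0.097,-0.133,-0.0595,0],[0,0,0,-0.115,-0.135,-0.0705,0]]' | grep force:
python3 - <<'E'
from h import *
from bench import robot,get_image
s=robot.state()
g,R=stick(82,0,-27,26);P=np.array(s["tcp_pos"])-18.7*R[:,2];print("grasp err",P-g)
e=get_image("scene")
u=(np.cos(np.radians(82))*H-np.sin(np.radians(82))*np.array([0,0,1]))
print("club border",proj(e,P+(149)*u))
cv2.imwrite("pics/a6.png",cv2.resize(e["image"][190:300,280:380],(545,600),interpolation=cv2.INTER_CUBIC)[:,:,::-1])
E
```

```text
force: [-1.0, 6.9, 0.5]
grasp_force: 55.4
grasp err [ 0.99828873  0.75543823 -0.54573637]
club border [314.39800285 258.24553637]
```

View pics/a6.png

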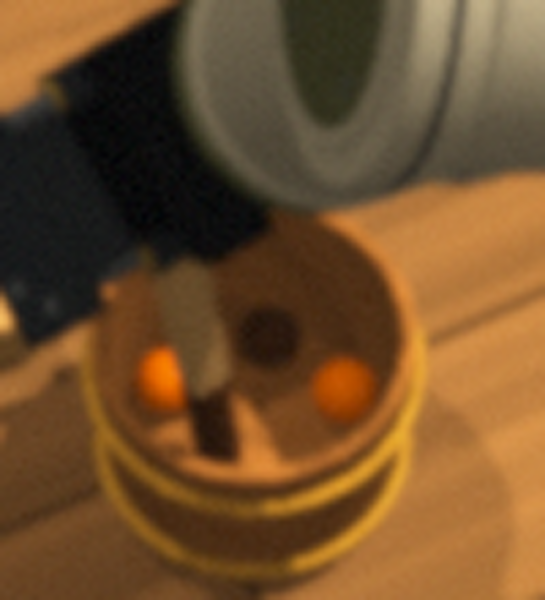

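The club border is now at full-image pixel (319,262) against (314,258) commanded, so the stick has turned a few degrees in the grip. I'll estimate its true angle before going on.

Run:
```python
from h import *
from bench import robot,get_image
s=robot.state();e=get_image("scene")
T=Ro.from_euler("xyz",s["tcp_rot"],degrees=True).as_matrix()
P=np.array(s["tcp_pos"])-18.7*T[:,2]; k=np.array([0,0,1])
for el in(82,78,74,70):
  for lat in(0,4):
    r=np.radians(el);l=np.radians(lat)
    u=np.cos(r)*H-np.sin(r)*(np.cos(l)*k-np.sin(l)*Y)
    tip=P+217*u-C
    print(el,lat,"mid",proj(e,P+90*u).round(1),"border",proj(e,P+149*u).round(1),"nose",proj(e,P+207*u).round(1),"tip",tip@H//1,tip@Y//1,tip[2]//1)
im=e["image"][215:285,295:340].astype(int)
for v in(238,245,252,258,262,266,270): print(v,[tuple(e["image"][v,x]) and int(e["image"][v,x].sum()/3) for x in range(304,332)])
```

```text
82 0 mid [311.9 242.6] border [314.6 258.4] nose [316.9 272.7] tip 3.0 -27.0 15.0
82 4 mid [314.3 241.1] border [318.4 256. ] nose [322.  269.4] tip 3.0 -12.0 15.0
78 0 mid [313.5 244.4] border [317.2 261.4] nose [320.4 276.8] tip 17.0 -27.0 18.0
78 4 mid [315.9 242.9] border [321. 259.] nose [325.5 273.5] tip 17.0 -12.0 18.0
74 0 mid [315.1 246.1] border [319.8 264.3] nose [323.9 280.7] tip 32.0 -27.0 21.0
74 4 mid [317.5 244.6] border [323.5 261.9] nose [328.9 277.4] tip 32.0 -12.0 22.0
70 0 mid [316.7 247.7] border [322.3 266.9] nose [327.4 284.4] tip 47.0 -27.0 26.0
70 4 mid [319.1 246.2] border [326.  264.5] nose [332.3 281.1] tip 47.0 -13.0 26.0
238 [42, 47, 49, 47, 38, 30, 27, 34, 47, 52, 55, 54, 48, 39, 29, 32, 38, 39, 41, 47, 47, 45, 48, 48, 45, 45, 49, 46]
245 [66, 66, 63, 64, 62, 64, 68, 74, 71, 72, 76, 69, 70, 70, 69, 60, 49, 47, 48, 45, 44, 48, 43, 44, 43, 41, 43, 45]
252 [65, 61, 60, 59, 57, 62, 62, 66, 69, 71, 71, 71, 72, 73, 77, 81, 83, 69, 56, 36, 29, 25, 27, 28, 25, 25, 25, 25]
258 [65, 73, 84, 102, 111, 119, 124, 126, 117, 93, 74, 69, 72, 81, 91, 96, 94, 89, 76, 62, 57, 54, 54, 51, 48, 48, 48, 48]
262 [51, 52, 60, 71, 80, 89, 98, 100, 91, 76, 55, 50, 56, 61, 59, 51, 43, 46, 59, 70, 68, 59, 57, 54, 56, 55, 58, 59]
266 [64, 56, 52, 50, 52, 56, 61, 68, 71, 78, 68, 43, 26, 23, 24, 29, 29, 36, 56, 89, 113, 117, 108, 92, 77, 72, 76, 74]
270 [56, 59, 69, 77, 87, 95, 105, 106, 107, 107, 98, 75, 45, 25, 25, 24, 27, 30, 44, 65, 97, 115, 116, 115, 112, 94, 79, 73]
```

```bash
python3 -m handwheel '[[0,0,0,-0.005,0.015,-0.003,0],[0,0,0,-0.01,0.03,-0.006,0],[0,0,0,-0.015,0.045,-0.009,0],[0,0,0,-0.017,0.06,-0.01,0],[0,0,0,-0.017,0.08,-0.01,0],[0,0,0,-0.015,0.1,-0.009,0],[0,0,0,-0.013,0.125,-0.008,0]]' 60 | grep force:
python3 -m handwheel '[[0,0,0,0.001,0.0165,0.001,0],[0,0,0,0.004,0.0325,0.003,0],[0,0,0,0.01,0.0475,0.006,0],[0,0,0,0.017,0.062,0.0105,0],[0,0,0,0.026,0.074,0.016,0],[0,0,0,0.037,0.085,0.0225,0],[0,0,0,0.049,0.0935,0.03,0],[0,0,0,0.062,0.1,0.038,0],[0,0,0,0.0755,0.104,0.0465,0],[0,0,0,0.0895,0.105,0.055,0],[0,0,0,0.1035,0.104,0.0635,0],[0,0,0,0.117,0.1,0.072,0],[0,0,0,0.13,0.0935,0.08,0],[0,0,0,0.142,0.085,0.087,0],[0,0,0,0.153,0.074,0.0935,0],[0,0,0,0.162,0.062,0.099,0],[0,0,0,0.169,0.0475,0.104,0],[0,0,0,0.1745,0.0325,0.107,0],[0,0,0,0.178,0.0165,0.109,0],[0,0,0,0.179,0,0.11,0]]' | grep -E "time|pos|force:"
cat > m.py <<'E'
from h import *
from bench import robot,get_image
s=robot.state();e=get_image("scene")
T=Ro.from_euler("xyz",s["tcp_rot"],degrees=True).as_matrix()
P=np.array(s["tcp_pos"])-18.7*T[:,2]; k=np.array([0,0,1])
for el in(82,78,74):
    r=np.radians(el);u=np.cos(r)*H-np.sin(r)*k;tip=P+217*u-C
    print(el,"mid",proj(e,P+90*u).round(1),"border",proj(e,P+149*u).round(1),"nose",proj(e,P+207*u).round(1),"tip",int(tip@H),int(tip@Y),int(tip[2]))
b=proj(e,P+149*u).astype(int)
g=cv2.cvtColor(e["image"],cv2.COLOR_RGB2GRAY)
for v in range(b[1]-14,b[1]+8,3): print(v,b[0]-12,g[v,b[0]-12:b[0]+14].tolist())
E
python3 m.py
```

```text
force: [0.5, -0.8, -1.2]
grasp_force: 60.0
time_s: 19.9
tcp_pos: [452.3, -30.8, 214.6]
force: [2.4, 2.7, 1.1]
grasp_force: 60.0
82 mid [310.9 223.8] border [313.5 240.2] nose [315.9 254.9] tip -36 -1 15
78 mid [312.5 225.6] border [316.1 243. ] nose [319.3 258.7] tip -21 -1 18
74 mid [314.  227.2] border [318.6 245.6] nose [322.7 262.4] tip -7 -1 21
231 306 [121, 120, 124, 118, 103, 85, 80, 79, 78, 77, 78, 79, 75, 66, 57, 51, 51, 51, 50, 46, 47, 49, 51, 52, 53, 54]
234 306 [67, 62, 65, 69, 74, 73, 77, 78, 80, 77, 81, 80, 79, 72, 63, 55, 51, 54, 53, 52, 49, 50, 49, 48, 51, 51]
237 306 [50, 58, 61, 65, 69, 73, 76, 77, 78, 79, 82, 81, 81, 86, 82, 69, 58, 51, 53, 53, 53, 55, 54, 53, 51, 50]
240 306 [59, 65, 68, 64, 68, 73, 74, 76, 78, 76, 77, 81, 90, 99, 101, 89, 69, 57, 53, 52, 53, 54, 55, 52, 52, 54]
243 306 [60, 63, 69, 67, 63, 63, 65, 69, 72, 78, 81, 85, 96, 100, 96, 82, 64, 55, 57, 55, 56, 58, 55, 56, 54, 52]
246 306 [60, 63, 63, 63, 58, 52, 46, 39, 43, 51, 59, 58, 56, 48, 45, 40, 42, 39, 36, 42, 40, 44, 51, 54, 51, 58]
249 306 [64, 65, 65, 59, 56, 50, 43, 38, 28, 25, 29, 27, 31, 29, 36, 35, 36, 29, 29, 30, 30, 28, 31, 34, 43, 52]
252 306 [65, 65, 65, 58, 54, 54, 46, 45, 38, 27, 28, 25, 26, 33, 35, 37, 39, 40, 40, 38, 32, 29, 24, 27, 41, 51]
```

```bash
python3 -m handwheel '[[0,0.005,0,-0.005,0,-0.006,0],[0,0.01,0,-0.01,0,-0.012,0],[0,0.015,0,-0.015,0,-0.018,0],[0,0.02,0,-0.02,0,-0.024,0],[0,0.025,0,-0.026,0,-0.03,0],[0,0.03,0,-0.032,0,-0.036,0],[0,0.033,0,-0.035,0,-0.039,0],[0,0.033,0,-0.035,0,-0.039,0]]' 60 | grep -E "time|tcp|force:"
python3 m.py
python3 - <<'E'
from h import *
from bench import get_image,robot
print(robot.state()['joint_pos'])
e=get_image("scene");cv2.imwrite("pics/a7.png",cv2.resize(e["image"][190:300,280:380],(545,600),interpolation=cv2.INTER_CUBIC)[:,:,::-1])
E
```

```text
time_s: 20.75
tcp_pos: [462.7, -30.2, 217.5]
tcp_rot: [-179.9, -37.5, -171.6]
force: [3.6, 3.1, 1.1]
grasp_force: 60.0
82 mid [313.6 227.4] border [316.2 243.7] nose [318.5 258.4] tip -24 -2 17
78 mid [315.2 229.2] border [318.8 246.6] nose [321.9 262.3] tip -10 -2 20
74 mid [316.8 230.8] border [321.3 249.3] nose [325.4 266. ] tip 4 -2 23
235 309 [67, 64, 71, 74, 76, 76, 80, 75, 78, 78, 79, 74, 69, 59, 52, 52, 53, 53, 52, 50, 51, 49, 47, 49, 52, 54]
238 309 [66, 65, 66, 74, 75, 75, 77, 80, 78, 80, 84, 92, 90, 73, 60, 52, 54, 53, 52, 52, 54, 52, 52, 51, 50, 48]
241 309 [66, 63, 66, 67, 73, 75, 76, 77, 80, 81, 95, 98, 99, 85, 66, 58, 55, 48, 52, 52, 54, 56, 52, 52, 54, 52]
244 309 [68, 65, 61, 57, 63, 65, 73, 76, 83, 92, 96, 97, 90, 78, 65, 51, 54, 51, 54, 53, 55, 53, 52, 52, 51, 51]
247 309 [63, 61, 52, 46, 40, 39, 44, 55, 61, 64, 56, 48, 42, 39, 34, 30, 33, 32, 35, 40, 48, 53, 55, 57, 56, 53]
250 309 [60, 54, 49, 46, 41, 37, 30, 29, 23, 27, 30, 31, 31, 36, 32, 31, 28, 29, 32, 27, 33, 41, 50, 54, 54, 56]
253 309 [73, 69, 63, 62, 58, 47, 35, 28, 26, 26, 30, 29, 32, 38, 38, 41, 37, 34, 30, 29, 34, 42, 54, 63, 60, 64]
256 309 [80, 80, 78, 76, 72, 68, 54, 36, 27, 25, 26, 28, 34, 32, 36, 35, 36, 35, 35, 43, 52, 58, 62, 62, 58, 61]
[-41.73177714  39.50397573  58.0524603   83.38295468 -16.66953683
 109.23021978 117.88828476]
```

View pics/a7.png

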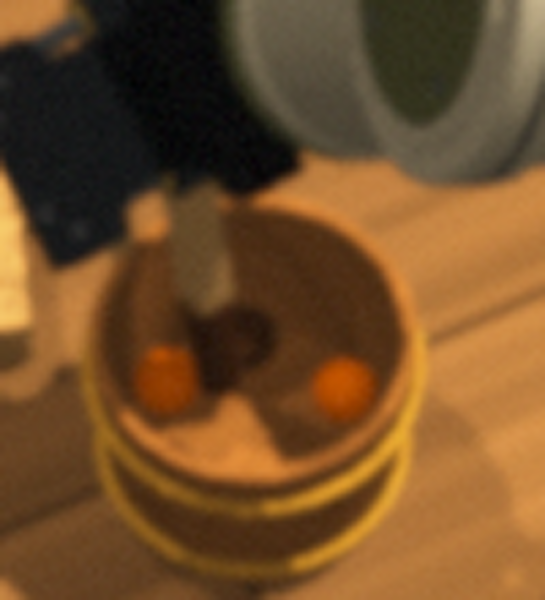

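The club border is now at about full-image pixel (317.5,246), so the tip is near x = -19 mm, clearly past the -x mark, with the beads spread round it. That was my eleventh viewed picture, one over the limit of ten, so I'll use numeric checks only from here.

```bash
python3 -m handwheel '[[0,0,0,-0.001,-0.018,-0.001,0],[0,0,0,-0.0045,-0.0355,-0.0035,0],[0,0,0,-0.01,-0.052,-0.0075,0],[0,0,0,-0.0175,-0.0675,-0.0135,0],[0,0,0,-0.0265,-0.081,-0.0205,0],[0,0,0,-0.0375,-0.093,-0.029,0],[0,0,0,-0.0495,-0.1025,-0.038,0],[0,0,0,-0.063,-0.109,-0.0485,0],[0,0,0,-0.077,-0.1135,-0.059,0],[0,0,0,-0.091,-0.115,-0.07,0]]' | grep -E "time|pos|force:"
python3 m.py
```

```text
time_s: 21.85
tcp_pos: [488.4, -49.3, 217.7]
force: [-0.7, 3.1, -0.1]
grasp_force: 60.0
82 mid [310.8 240.1] border [313.5 256.1] nose [315.9 270.4] tip -2 -25 17
78 mid [312.4 241.9] border [316.1 259. ] nose [319.4 274.5] tip 12 -25 20
74 mid [314.  243.6] border [318.7 261.8] nose [322.9 278.3] tip 27 -25 23
247 306 [68, 66, 72, 75, 75, 77, 77, 77, 76, 78, 79, 76, 71, 62, 47, 38, 35, 28, 30, 27, 33, 35, 40, 49, 52, 54]
250 306 [65, 65, 68, 68, 75, 76, 77, 75, 75, 79, 79, 85, 88, 75, 49, 33, 33, 29, 30, 27, 29, 29, 28, 33, 42, 48]
253 306 [67, 62, 63, 64, 70, 74, 73, 77, 78, 80, 85, 97, 97, 90, 70, 44, 36, 41, 43, 42, 35, 29, 27, 30, 43, 54]
256 306 [69, 75, 85, 89, 87, 82, 76, 77, 78, 83, 94, 98, 102, 92, 72, 49, 34, 33, 34, 29, 30, 38, 43, 48, 58, 58]
259 306 [118, 130, 140, 138, 130, 105, 68, 57, 64, 66, 67, 64, 56, 45, 48, 54, 58, 60, 60, 59, 61, 56, 60, 57, 58, 58]
262 306 [142, 150, 158, 160, 155, 136, 97, 51, 30, 27, 27, 28, 32, 42, 64, 92, 104, 93, 77, 66, 64, 59, 58, 59, 63, 67]
265 306 [130, 138, 143, 147, 144, 135, 112, 72, 38, 27, 23, 28, 31, 38, 51, 84, 114, 126, 129, 119, 100, 82, 77, 78, 83, 83]
268 306 [91, 93, 94, 95, 94, 102, 97, 77, 49, 30, 23, 25, 30, 33, 44, 65, 103, 127, 133, 136, 132, 121, 106, 92, 83, 83]
```

```bash
python3 -m handwheel '[[0,0,0,-0.014,0.0015,-0.011,0],[0,0,0,-0.028,0.0055,-0.0215,0],[0,0,0,-0.041,0.0125,-0.032,0],[0,0,0,-0.0535,0.022,-0.041,0],[0,0,0,-0.0645,0.0335,-0.0495,0],[0,0,0,-0.0735,0.0475,-0.0565,0],[0,0,0,-0.081,0.063,-0.0625,0],[0,0,0,-0.0865,0.0795,-0.0665,0],[0,0,0,-0.09,0.097,-0.069,0],[0,0,0,-0.091,0.115,-0.07,0]]' | grep -E "force:"
python3 -m handwheel '[[0,0,0,0.001,0.018,0.001,0],[0,0,0,0.005,0.0355,0.004,0],[0,0,0,0.011,0.052,0.0085,0],[0,0,0,0.0195,0.0675,0.015,0],[0,0,0,0.03,0.081,0.023,0],[0,0,0,0.0425,0.093,0.0325,0],[0,0,0,0.056,0.1025,0.043,0],[0,0,0,0.071,0.109,0.0545,0],[0,0,0,0.087,0.1135,0.0665,0],[0,0,0,0.103,0.115,0.079,0],[0,0,0,0.119,0.1135,0.0915,0],[0,0,0,0.135,0.109,0.1035,0],[0,0,0,0.15,0.1025,0.115,0],[0,0,0,0.1635,0.093,0.1255,0],[0,0,0,0.176,0.081,0.135,0],[0,0,0,0.1865,0.0675,0.143,0],[0,0,0,0.195,0.052,0.1495,0],[0,0,0,0.201,0.0355,0.154,0],[0,0,0,0.205,0.018,0.157,0],[0,0,0,0.206,0,0.158,0]]' | grep -E "time|pos|force:"
python3 m.py
```

```text
force: [-0.1, -0.1, -1.1]
grasp_force: 59.9
time_s: 24.9
tcp_pos: [456.5, -31.2, 217.8]
force: [2.8, 0.1, 0.4]
grasp_force: 60.0
82 mid [312.  225.4] border [314.6 241.7] nose [316.9 256.4] tip -31 -2 17
78 mid [313.6 227.1] border [317.1 244.6] nose [320.4 260.3] tip -16 -2 20
74 mid [315.2 228.7] border [319.7 247.2] nose [323.8 264. ] tip -1 -2 24
233 307 [107, 104, 95, 82, 79, 78, 78, 81, 78, 82, 76, 78, 71, 62, 57, 52, 50, 49, 49, 50, 49, 47, 49, 47, 53, 53]
236 307 [61, 65, 66, 70, 75, 75, 79, 78, 79, 79, 81, 81, 77, 68, 62, 53, 54, 50, 51, 55, 51, 49, 47, 52, 50, 47]
239 307 [67, 66, 66, 68, 74, 76, 77, 74, 78, 81, 81, 81, 85, 85, 77, 59, 53, 51, 51, 51, 54, 54, 53, 55, 51, 51]
242 307 [67, 67, 65, 67, 69, 74, 77, 74, 76, 78, 78, 86, 97, 100, 88, 71, 59, 57, 58, 52, 54, 54, 54, 55, 53, 51]
245 307 [68, 65, 65, 65, 59, 56, 63, 69, 73, 77, 79, 87, 91, 84, 70, 57, 50, 48, 53, 54, 52, 55, 55, 56, 56, 52]
248 307 [67, 67, 60, 57, 54, 42, 35, 35, 38, 41, 39, 38, 40, 39, 37, 37, 40, 42, 49, 47, 49, 49, 50, 52, 53, 53]
251 307 [63, 60, 62, 53, 49, 44, 38, 32, 27, 25, 27, 27, 31, 33, 40, 35, 37, 34, 44, 51, 53, 56, 54, 56, 53, 61]
254 307 [63, 56, 53, 50, 49, 49, 42, 37, 27, 25, 26, 25, 27, 34, 34, 38, 39, 37, 43, 51, 57, 58, 60, 61, 62, 60]
```

```bash
python3 -m handwheel '[[0,0,0,0.01,0,0.0075,0],[0,0,0,0.02,0,0.015,0],[0,0,0,0.03,0,0.0225,0],[0,0,0,0.04,0,0.03,0],[0,0,0,0.045,0,0.034,0],[0,0,0,0.045,0,0.034,0]]' 60 | grep -E "time|tcp|force:"
python3 m.py
```

```text
time_s: 25.55
tcp_pos: [445.3, -32.6, 217.9]
tcp_rot: [-179.9, -37.4, -171.6]
force: [2.9, -0.8, -0.3]
grasp_force: 60.0
82 mid [309.1 221.7] border [311.9 238.1] nose [314.3 252.9] tip -42 -2 17
78 mid [310.7 223.4] border [314.4 240.9] nose [317.7 256.7] tip -27 -2 20
74 mid [312.3 225. ] border [316.9 243.5] nose [321.1 260.4] tip -12 -2 24
229 304 [119, 130, 130, 120, 100, 83, 80, 79, 79, 77, 77, 80, 80, 78, 75, 66, 66, 58, 56, 52, 56, 55, 59, 54, 59, 60]
232 304 [98, 107, 102, 97, 88, 83, 81, 76, 80, 78, 80, 81, 80, 76, 67, 59, 55, 50, 49, 51, 50, 47, 53, 47, 49, 51]
235 304 [67, 61, 55, 57, 61, 72, 77, 78, 78, 78, 80, 80, 78, 79, 74, 66, 57, 55, 54, 51, 52, 53, 49, 54, 51, 48]
238 304 [53, 49, 52, 60, 64, 69, 71, 74, 81, 78, 79, 78, 79, 78, 81, 77, 66, 56, 53, 53, 53, 55, 54, 56, 51, 53]
241 304 [48, 51, 60, 62, 67, 65, 71, 75, 75, 76, 78, 79, 79, 83, 87, 95, 88, 70, 58, 55, 54, 56, 55, 51, 54, 52]
244 304 [49, 52, 59, 62, 64, 68, 61, 61, 61, 69, 75, 73, 73, 71, 71, 68, 60, 54, 51, 52, 51, 53, 55, 53, 54, 54]
247 304 [49, 55, 63, 65, 65, 62, 57, 51, 40, 33, 31, 33, 33, 32, 35, 36, 41, 39, 42, 41, 44, 43, 49, 51, 47, 51]
250 304 [50, 58, 65, 64, 61, 58, 54, 48, 40, 31, 27, 25, 29, 32, 33, 35, 38, 37, 35, 34, 38, 45, 52, 49, 51, 54]
```

```bash
cat > f.py <<'E'
from h import *
from bench import robot,get_image
s=robot.state();e=get_image("scene")
T=Ro.from_euler("xyz",s["tcp_rot"],degrees=True).as_matrix()
P=np.array(s["tcp_pos"])-18.7*T[:,2]; k=np.array([0,0,1])
g=cv2.cvtColor(e["image"],cv2.COLOR_RGB2GRAY).astype(float)
K=8
def masks(el,lat,sl):
    r,l=np.radians(el),np.radians(lat); kk=np.cos(l)*k-np.sin(l)*Y; yy=np.cos(l)*Y+np.sin(l)*k
    u=np.cos(r)*H-np.sin(r)*kk; n=np.sin(r)*H+np.cos(r)*kk
    def hull(s0,s1,w):
        p=np.array([proj(e,P+q*u+a*w*n+b*w*yy) for q in(s0,s1) for a in(-1,1) for b in(-1,1)])
        m=np.zeros(g.shape,np.uint8);cv2.fillConvexPoly(m,cv2.convexHull((p*16).astype(np.int32)),1,shift=4);return m>0
    return hull(75+sl,149+sl,9),hull(152+sl,190+sl,9),u
best=[]
for el in np.arange(68,86,1):
  for lat in(-3,-1.5,0,1.5,3):
    for sl in(-4,0,4):
      a,b,u=masks(el,lat,sl); b&=~a
      ring=cv2.dilate(a.astype(np.uint8),np.ones((5,5)))>0; ring&=~a
      right=np.zeros_like(a); right[:,3:]=a[:,:-3]; right&=~a&~b
      c=g[a].mean()-0.5*g[b].mean()-0.5*g[right].mean()-0.7*g[a].std()-0.5*g[b].std()
      t=P+(217+sl)*u-C; best.append((round(c,1),el,lat,sl,round(t@H),round(t@Y),round(t[2])))
best.sort(reverse=True)
for b in best[:6]: print(b)
E
python3 f.py
```

```text
(np.float64(10.0), np.int64(76), 0, 4, -19, -3, 18)
(np.float64(9.8), np.int64(77), 0, 4, -23, -3, 17)
(np.float64(9.4), np.int64(76), 0, 0, -20, -3, 22)
(np.float64(9.2), np.int64(75), 0, 0, -16, -3, 23)
(np.float64(9.0), np.int64(77), 1.5, 4, -23, 3, 17)
(np.float64(8.6), np.int64(75), 0, 4, -15, -3, 19)
```

```bash
python3 -m handwheel '[[0,0,0,-0.001,-0.018,-0.001,0],[0,0,0,-0.0045,-0.0355,-0.0035,0],[0,0,0,-0.01,-0.052,-0.0075,0],[0,0,0,-0.0175,-0.0675,-0.0135,0],[0,0,0,-0.0265,-0.081,-0.0205,0],[0,0,0,-0.0375,-0.093,-0.029,0],[0,0,0,-0.0495,-0.1025,-0.038,0],[0,0,0,-0.063,-0.109,-0.0485,0],[0,0,0,-0.077,-0.1135,-0.059,0],[0,0,0,-0.091,-0.115,-0.07,0]]' | grep -E "time|pos|force:"
python3 f.py
```

```text
time_s: 26.65
tcp_pos: [471.9, -52.3, 217.9]
force: [1.2, 2.9, -0.2]
grasp_force: 60.1
(np.float64(-4.9), np.int64(78), 1.5, 4, -3, -20, 17)
(np.float64(-5.1), np.int64(79), 1.5, 4, -7, -20, 16)
(np.float64(-5.3), np.int64(77), 0, 4, 0, -26, 17)
(np.float64(-5.7), np.int64(76), 0, 4, 4, -26, 18)
(np.float64(-6.5), np.int64(77), 1.5, 4, 0, -20, 18)
(np.float64(-6.7), np.int64(75), 0, 4, 8, -26, 19)
```

```bash
python3 -m handwheel '[[0,0,0,-0.014,0.0015,-0.011,0],[0,0,0,-0.028,0.0055,-0.0215,0],[0,0,0,-0.041,0.0125,-0.032,0],[0,0,0,-0.0535,0.022,-0.041,0],[0,0,0,-0.0645,0.0335,-0.0495,0],[0,0,0,-0.0735,0.0475,-0.0565,0],[0,0,0,-0.081,0.063,-0.0625,0],[0,0,0,-0.0865,0.0795,-0.0665,0],[0,0,0,-0.09,0.097,-0.069,0],[0,0,0,-0.091,0.115,-0.07,0]]' | grep -E "force:"
python3 -m handwheel '[[0,0,0,0.001,0.018,0.001,0],[0,0,0,0.005,0.0355,0.004,0],[0,0,0,0.011,0.052,0.0085,0],[0,0,0,0.0195,0.0675,0.015,0],[0,0,0,0.03,0.081,0.023,0],[0,0,0,0.0425,0.093,0.0325,0],[0,0,0,0.056,0.1025,0.043,0],[0,0,0,0.071,0.109,0.0545,0],[0,0,0,0.087,0.1135,0.0665,0],[0,0,0,0.103,0.115,0.079,0],[0,0,0,0.119,0.1135,0.0915,0],[0,0,0,0.135,0.109,0.1035,0],[0,0,0,0.15,0.1025,0.115,0],[0,0,0,0.1635,0.093,0.1255,0],[0,0,0,0.176,0.081,0.135,0],[0,0,0,0.1865,0.0675,0.143,0],[0,0,0,0.195,0.052,0.1495,0],[0,0,0,0.201,0.0355,0.154,0],[0,0,0,0.205,0.018,0.157,0],[0,0,0,0.206,0,0.158,0]]' | grep -E "time|pos|force:"
python3 f.py
```

```text
force: [0.6, -0.3, -0.2]
grasp_force: 60.0
time_s: 29.7
tcp_pos: [439.6, -33.9, 218.0]
force: [3.9, 0.7, 1.0]
grasp_force: 60.0
(np.float64(6.2), np.int64(74), 0, 4, -18, -3, 20)
(np.float64(5.8), np.int64(73), 0, 0, -15, -3, 25)
(np.float64(5.6), np.int64(75), 0, 4, -21, -3, 19)
(np.float64(5.2), np.int64(73), 0, 4, -14, -3, 21)
(np.float64(5.1), np.int64(74), 0, 0, -19, -3, 24)
(np.float64(5.1), np.int64(71), -1.5, -4, -9, -8, 32)
```

```bash
python3 -m handwheel '[[0,0,0,-0.001,-0.018,-0.001,0],[0,0,0,-0.0045,-0.0355,-0.0035,0],[0,0,0,-0.01,-0.052,-0.0075,0],[0,0,0,-0.0175,-0.0675,-0.0135,0],[0,0,0,-0.0265,-0.081,-0.0205,0],[0,0,0,-0.0375,-0.093,-0.029,0],[0,0,0,-0.0495,-0.1025,-0.038,0],[0,0,0,-0.063,-0.109,-0.0485,0],[0,0,0,-0.077,-0.1135,-0.059,0],[0,0,0,-0.091,-0.115,-0.07,0],[0,0,0,-0.105,-0.1135,-0.081,0],[0,0,0,-0.119,-0.109,-0.0915,0],[0,0,0,-0.132,-0.1025,-0.102,0],[0,0,0,-0.1445,-0.093,-0.111,0],[0,0,0,-0.155,-0.081,-0.1195,0],[0,0,0,-0.1645,-0.0675,-0.1265,0],[0,0,0,-0.172,-0.052,-0.132,0],[0,0,0,-0.1775,-0.0355,-0.1365,0],[0,0,0,-0.181,-0.018,-0.139,0],[0,0,0,-0.182,0,-0.14,0]]' | grep -E "time|tcp|force:"
python3 f.py;python3 m.py | tail -8
```

```text
time_s: 31.75
tcp_pos: [485.0, -26.5, 218.0]
tcp_rot: [-179.9, -37.4, -171.6]
force: [0.1, -0.5, -0.6]
grasp_force: 60.0
(np.float64(3.6), np.int64(76), 1.5, 4, 21, 3, 18)
(np.float64(3.2), np.int64(77), 1.5, 4, 17, 3, 18)
(np.float64(2.3), np.int64(75), 1.5, 4, 25, 3, 19)
(np.float64(2.1), np.int64(75), 1.5, 0, 24, 3, 23)
(np.float64(1.4), np.int64(76), 1.5, 0, 20, 3, 22)
(np.float64(0.8), np.int64(74), 1.5, 4, 28, 3, 20)
242 315 [53, 50, 55, 56, 63, 71, 75, 78, 80, 82, 81, 80, 81, 78, 70, 62, 53, 53, 49, 54, 51, 50, 48, 48, 51, 51]
245 315 [49, 49, 47, 48, 57, 66, 73, 76, 78, 79, 78, 81, 79, 81, 77, 68, 61, 54, 52, 51, 53, 52, 51, 49, 46, 50]
248 315 [46, 47, 47, 49, 44, 58, 67, 72, 75, 78, 81, 79, 80, 79, 77, 73, 65, 55, 53, 50, 52, 54, 51, 53, 50, 48]
251 315 [50, 51, 50, 50, 53, 54, 63, 71, 76, 77, 79, 78, 80, 81, 79, 80, 76, 70, 64, 60, 64, 64, 71, 79, 79, 79]
254 315 [66, 65, 59, 55, 56, 53, 58, 67, 73, 75, 77, 77, 78, 81, 86, 96, 103, 95, 79, 80, 85, 93, 98, 103, 103, 100]
257 315 [59, 56, 53, 53, 51, 56, 52, 54, 55, 63, 70, 72, 78, 77, 84, 81, 75, 73, 76, 86, 91, 94, 97, 97, 97, 89]
260 315 [46, 61, 83, 99, 108, 107, 97, 80, 55, 42, 33, 35, 34, 37, 37, 39, 41, 43, 55, 66, 71, 75, 73, 72, 74, 73]
263 315 [109, 125, 133, 137, 138, 136, 130, 125, 108, 83, 54, 33, 26, 27, 33, 34, 37, 44, 55, 67, 76, 69, 65, 61, 56, 58]
```

```bash
cat >> h.py <<'E'
def lean(e,x,y,z,e0,a0,S):
    r=np.radians(e); return C+(x-S*np.cos(r))*H+y*Y+np.array([0,0,z+S*np.sin(r)]),tool(TY,a0-(e-e0))
E
python3 - <<'E'
from h import *
from bench import robot
s=robot.state()
for e,x,z in [(75.5,21,28),(72,23,29),(68,26,30),(64,28,30),(60,30,30),(56,32,30),(52,33,29),(47,34,27)]:
    g,R=lean(e,x,0,z,75.5,-37.4,211);print(e,row(s,R,g),g.round(0))
E
```

```text
75.5 [-0.    -0.    -0.    -0.004  0.011  0.002] [497. -22. 232.]
72 [-0.    -0.02  -0.     0.023  0.011  0.043] [486. -24. 230.]
68 [-0.    -0.042 -0.     0.047  0.011  0.092] [476. -25. 226.]
64 [-0.    -0.064 -0.     0.068  0.011  0.149] [464. -27. 220.]
60 [-0.    -0.086 -0.     0.084  0.011  0.209] [453. -29. 213.]
56 [-0.    -0.109 -0.     0.096  0.011  0.269] [443. -30. 205.]
52 [-0.    -0.131 -0.     0.104  0.011  0.338] [432. -32. 195.]
47 [-0.    -0.159 -0.     0.106  0.011  0.43 ] [419. -34. 181.]
```

```bash
python3 -m handwheel '[[0,0,0,-0.004,0.011,0.002,0],[0,-0.01,0,0.01,0.011,0.022,0],[0,-0.02,0,0.023,0.011,0.043,0],[0,-0.031,0,0.035,0.011,0.067,0],[0,-0.042,0,0.047,0.011,0.092,0],[0,-0.064,0,0.068,0.011,0.149,0],[0,-0.086,0,0.084,0.011,0.209,0],[0,-0.109,0,0.096,0.011,0.269,0],[0,-0.12,0,0.1,0.011,0.304,0],[0,-0.131,0,0.104,0.011,0.338,0],[0,-0.145,0,0.105,0.011,0.384,0],[0,-0.159,0,0.106,0.011,0.43,0],[0,-0.159,0,0.106,0.011,0.43,0]]' | grep -E "time|tcp|force:"
sed -i 's/np.arange(68,86,1)/np.arange(*ER,1)/;s/^K=8/import sys;ER=eval(sys.argv[1]) if len(sys.argv)>1 else (68,86)/' f.py; python3 f.py "(36,60)"
```

```text
time_s: 33.15
tcp_pos: [413.7, -34.2, 161.6]
tcp_rot: [179.6, -8.8, -171.5]
force: [-2.1, 1.1, -0.6]
grasp_force: 60.0
(np.float64(45.0), np.int64(47), 3, 0, 35, 8, 22)
(np.float64(44.7), np.int64(48), 3, 0, 33, 9, 19)
(np.float64(44.6), np.int64(49), 3, 4, 32, 9, 14)
(np.float64(44.6), np.int64(46), 3, 0, 38, 8, 24)
(np.float64(44.0), np.int64(44), 1.5, -4, 41, 4, 32)
(np.float64(44.0), np.int64(42), 1.5, -4, 46, 4, 38)
```

```bash
python3 -m handwheel '[[0,0,0,0,0,0,0.2],[0,0,0,0,0,0,0.4],[0,0,0,0,0,0,0.6],[0,0,0,0,0,0,0.6],[0,0,0,0,0,0,0.6],[0,0,0,0,0,0,0.6],[0,0,0,0,0,0,0.6],[0,0,0,0,0,0,0.6],[0,0,0,0,0,0,0.6]]' | grep -E "tcp|force|width"
python3 -m handwheel '[[0,0,0,0,0,-0.15,0.6],[0,0,0,0,0,-0.3,0.6],[0,0,0,0,0,-0.5,0.6],[0,0,0,0,0,-0.7,0.6],[0,0,0,0,0,-0.9,0.6],[0,0,0,0,0,-0.9,0.6]]' | grep -E "time|tcp|force"
python3 - <<'E'
from h import *
from bench import robot,get_image,spotter
s=robot.state();print(s['joint_pos'])
d=get_image("wrist");d["s"]={k:s[k] for k in("tcp_pos","tcp_rot")};w=wcam(d)
e=get_image("scene")
im=d["image"].astype(int);m=(im[:,:,2]>im[:,:,0]+50)&(im[:,:,2]>100);m[300:]=0
n,l,st,ce=cv2.connectedComponentsWithStats(m.astype(np.uint8))
for i in range(1,n):
    if st[i,4]>100: print("blue",st[i],ce[i])
k=np.array([0,0,1])
for x0 in(46,36,26):
    v=np.array([-60-x0,87]);q=np.hypot(*v);el=np.arctan2(v[1],-v[0])+np.arcsin(9/q)
    f=lambda s,n=0:C+(x0-s*np.cos(el)+n*np.sin(el))*H+(18+s*np.sin(el)+n*np.cos(el))*k
    print(x0,"top edge",proj(w,f(254,9)).round(0),"border",proj(w,f(224,9)).round(0),"scene border",proj(e,f(58,9)).round(1))
for t in("stick_tip","bead1_center","bead2_center"):
    print(t,[(round(r["score"],2),[int(v) for v in r["extent"]]) for r in spotter.cut_out(t,e)][:6])
hs=cv2.cvtColor(e["image"],cv2.COLOR_RGB2HSV);o=((hs[:,:,0]<14)&(hs[:,:,1]>200)&(hs[:,:,2]>140)).astype(np.uint8);o[:,:285]=0;o[:,365:]=0;o[:200]=0;o[300:]=0
n,l,st,ce=cv2.connectedComponentsWithStats(o);print([(st[i].tolist()) for i in range(1,n) if st[i,4]>8],proj(e,C+[0,0,105]))
E
```

```text
tcp_pos: [416.3, -34.9, 162.6]
tcp_rot: [-179.9, -8.8, -171.5]
force: [-0.2, -0.9, 0.3]
grip_width: 51.7
grasp_force: 0.0
time_s: 34.7
tcp_pos: [445.6, -30.2, 344.3]
tcp_rot: [-179.9, -8.5, -171.5]
force: [0.1, 0.2, -0.8]
grasp_force: 0.0
[-74.73337779  -6.53072684  68.35310716  93.48696731   6.42257218
  97.42553297  91.89117904]
blue [  0 106  48 101 421] [ 29.81235154 152.27078385]
blue [ 548  110   92  119 3634] [607.81342873 173.00550358]
blue [  0 122   9  62 183] [  3.92349727 151.57923497]
blue [306 188  22  34 504] [316.85515873 208.20039683]
46 top edge [316. 195.] border [316. 220.] scene border [328.5 261.7]
36 top edge [316. 195.] border [316. 219.] scene border [326.5 258.8]
26 top edge [316. 197.] border [316. 219.] scene border [324.7 256.2]
stick_tip [(0.62, [286, 174, 333, 273]), (0.46, [466, 188, 481, 202])]
bead1_center [(0.51, [333, 248, 342, 263])]
bead2_center [(0.63, [310, 248, 319, 259])]
[[334, 251, 10, 10, 71], [308, 268, 8, 5, 15]] [326.02481416 249.68322247]
```

Run:
```python
from h import *
from bench import robot
s=robot.state();R=tool(0,0)
print(row(s,R,(480,158,290),0));
```

```text
[-0.004 -0.049  0.047 -0.356  0.906  0.194]
```

Next, after that move, the tool axes will be x = -world x, y = world y, z = down.

```bash
python3 -m handwheel '[[-0.004,-0.049,0.047,-0.356,0.906,0.194,0],[-0.004,-0.049,0.047,-0.356,0.906,0.194,0],[-0.004,-0.049,0.047,-0.356,0.906,0.194,0],[-0.004,-0.049,0.047,-0.356,0.906,0.194,0],[-0.004,-0.049,0.047,-0.356,0.906,0.194,0],[-0.004,-0.049,0.047,-0.356,0.906,0.194,0],[-0.004,-0.049,0.047,-0.356,0.906,0.194,0]]' | grep tcp
python3 -m handwheel '[[0,0,0,-0.23,1,0.3,0],[0,0,0,-0.23,1,0.3,0],[0,0,0,-0.23,1,0.3,0],[0,0,0,-0.23,1,0.3,0],[0,0,0,-0.23,1,0.3,0],[0,0,0,-0.23,1,0.3,0],[0,0,0,-0.23,1,0.3,0]]' | grep -E "tcp|width"
python3 - <<'E'
from h import *
from bench import robot,get_image,spotter
s=robot.state();print(s['joint_pos'])
print(row(s,tool(0,0),(527,389,85),0))
d=get_image("wrist");d["s"]={k:s[k] for k in("tcp_pos","tcp_rot")};w=wcam(d)
for n,p in dict(amber=(527,389,60),green=(526,322,60),red=(524.5,257,60)).items():
    print(n,proj(w,p).round(0),[(round(r["score"],2),[int(v) for v in r["extent"]]) for r in spotter.cut_out(n,d)][:3])
hs=cv2.cvtColor(d["image"],cv2.COLOR_RGB2HSV)
for n,a,b in(("y",24,34),("g",50,80)):
    o=((hs[:,:,0]>a)&(hs[:,:,0]<b)&(hs[:,:,1]>110)&(hs[:,:,2]>110)).astype(np.uint8)
    nn,l,st,ce=cv2.connectedComponentsWithStats(o);print(n,[(st[i].tolist(),ce[i].round(0)) for i in range(1,nn) if st[i,4]>150],)
E
```

```text
tcp_pos: [480.5, 156.4, 290.7]
tcp_rot: [-179.9, -0.0, 179.9]
tcp_pos: [527.7, 355.4, 232.1]
tcp_rot: [-180.0, 0.1, 179.8]
grip_width: 0.6
[-74.94534032  26.36253423  51.32021709  83.35940133 -20.55160767
  80.01522488  66.77283397]
[-0.     0.001 -0.001  0.005  0.168  0.736]
amber [351. 221.] [(0.98, [334, 205, 366, 239])]
green [280. 220.] [(0.67, [261, 209, 292, 241]), (0.43, [332, 206, 363, 241])]
red [211. 219.] [(0.64, [186, 205, 220, 237])]
y [([334, 210, 31, 31, 739], array([349., 225.]))]
g [([261, 207, 32, 33, 842], array([277., 223.]))]
```

```bash
python3 -m handwheel '[[0,0,0,-0.006,0.163,0.25,0],[0,0,0,-0.006,0.163,0.5,0],[0,0,0,-0.006,0.163,0.7,0],[0,0,0,-0.006,0.163,0.8,0],[0,0,0,-0.006,0.163,0.8,0],[0,0,0,-0.006,0.163,0.8,0]]' | grep -E "tcp|force:"
python3 -m handwheel '[[0,0,0,0,0,0.02,0],[0,0,0,0,0,0.04,0],[0,0,0,0,0,0.04,0]]' | grep -E "tcp_pos|force:"
python3 -m handwheel '[[0,0,0,0,0,0.015,0],[0,0,0,0,0,0.02,0],[0,0,0,0,0,0.02,0]]' | grep -E "tcp_pos|force:"
```

```text
tcp_pos: [527.8, 390.0, 71.4]
tcp_rot: [-180.0, 0.0, 180.0]
force: [-2.0, -0.6, 2.6]
grasp_force: 1.2
tcp_pos: [528.6, 390.5, 66.1]
force: [-10.8, -6.8, 27.1]
grasp_force: 13.6
tcp_pos: [528.9, 390.7, 65.4]
force: [-22.8, -13.2, 58.9]
grasp_force: 29.1
```

```bash
python3 -m handwheel '[[0,0,0,0,0,-0.05,0],[0,0,0,0,0,-0.2,0],[0,0,0,0,0,-0.2,0],[0,0,0,0,0,-0.2,0]]' | grep -E "tcp_pos|force:"
python3 -m handwheel '[[0,0,0,0,-0.17,0,0],[0,0,0,0,-0.34,0,0],[0,0,0,0,-0.34,0,0],[0,0,0,0,-0.34,0,0]]' | grep -E "tcp_pos|force:"
python3 -c "
from bench import get_image,robot;from h import *
s=robot.state();d=get_image('wrist');d['s']={k:s[k] for k in('tcp_pos','tcp_rot')};w=wcam(d)
e=get_image('scene');im=d['image'];print(im.shape,[proj(w,p).round(0) for p in((528,388,72),(528,321,72))])
hs=cv2.cvtColor(e['image'],cv2.COLOR_RGB2HSV);o=((hs[:,:,0]>22)&(hs[:,:,0]<34)&(hs[:,:,1]>150)&(hs[:,:,2]>150)).astype(np.uint8);o[:170]=0;o[215:]=0
n,l,st,ce=cv2.connectedComponentsWithStats(o);print([(st[i].tolist(),ce[i]) for i in range(1,n) if st[i,4]>15],[proj(e,(528,388,z)) for z in(65,72)])
"
```

```text
tcp_pos: [528.2, 390.8, 99.4]
force: [0.8, 0.3, -1.3]
grasp_force: 0.0
tcp_pos: [527.6, 321.9, 98.2]
force: [0.7, 1.0, 0.9]
grasp_force: 0.0
(480, 640, 3) [array([435., 275.]), array([313., 275.])]
[([469, 188, 12, 10, 95], array([474.43157895, 192.51578947]))] [array([474.44361737, 193.40321027]), array([475.26028629, 191.69512766])]
```

```bash
python3 -m handwheel '[[0,0,0,0,0,0.06,0],[0,0,0,0,0,0.12,0],[0,0,0,0,0,0.15,0],[0,0,0,0,0,0.17,0],[0,0,0,0,0,0.17,0],[0,0,0,0,0,0.17,0]]' | grep -E "tcp_pos|force:"
```

```text
tcp_pos: [527.4, 323.2, 66.2]
force: [-10.4, -2.8, 22.2]
grasp_force: 11.1
```

```bash
python3 -m handwheel '[[0,0,0,0,0,0,0],[0,0,0,0,0,-0.1,0],[0,0,0,0,0,-0.3,0],[0,0,0,0,0,-0.6,0],[0,0,0,0,0,-0.6,0],[0,0,0,0,0,-0.6,0],[0,0,0,0,0,-0.6,0],[0,0,0,0,0,-0.6,0]]'
python3 - <<'E'
from h import *
from bench import get_image,spotter
d=get_image("top")
print([(round(r["score"],2),r["extent"]) for r in spotter.cut_out("stick",d)][:4])
k=np.array([0,0,1])
for x0 in(46,36,26):
    v=np.array([-60-x0,87]);q=np.hypot(*v);el=np.arctan2(v[1],-v[0])+np.arcsin(9/q)
    f=lambda s,n=0:C+(x0-s*np.cos(el)+n*np.sin(el))*H+(18+s*np.sin(el)+n*np.cos(el))*k
    print(x0,"top",proj(d,f(254,9)).round(0),"tip",proj(d,f(-10)).round(0))
hs=cv2.cvtColor(d["image"],cv2.COLOR_RGB2HSV)
for n,m in(("blue",(hs[:,:,0]>100)&(hs[:,:,0]<125)&(hs[:,:,1]>120)),("orange",(hs[:,:,0]<15)&(hs[:,:,1]>185)&(hs[:,:,2]>110)),("dark",hs[:,:,2]<70)):
    o=m.astype(np.uint8);o[:,:275]=0;o[:,360:]=0;o[:195]=0;o[345:]=0
    nn,l,st,ce=cv2.connectedComponentsWithStats(o);print(n,[(st[i].tolist(),ce[i].round(0).tolist()) for i in range(1,nn) if st[i,4]>20])
print(proj(d,C+[0,0,105]),proj(d,C+[0,0,22]))
E
```

```text
time_s: 40.05
tcp_pos: [526.9, 322.4, 182.9]
tcp_rot: [-179.9, -0.1, -180.0]
force: [-0.2, 0.5, 0.3]
grip_width: 0.5
grasp_force: 0.0
[(0.82, [308.9, 221.4, 330.0, 298.3])]
46 top [325. 295.] tip [310. 214.]
36 top [325. 295.] tip [311. 218.]
26 top [325. 295.] tip [312. 222.]
blue [([319, 285, 11, 15, 122], [324.0, 292.0])]
orange [([313, 212, 11, 12, 65], [318.0, 217.0]), ([327, 230, 12, 11, 83], [333.0, 235.0]), ([291, 236, 12, 12, 105], [296.0, 242.0])]
dark [([329, 219, 6, 11, 21], [332.0, 224.0]), ([308, 222, 3, 16, 35], [309.0, 229.0]), ([313, 223, 5, 14, 27], [315.0, 230.0]), ([321, 247, 6, 11, 51], [324.0, 252.0])]
[313.62090552 232.52541673] [313.95386305 235.58685125]
```

```bash
python3 -c "
from bench import robot;print(robot.hand_in())"
```

```text
the job is handed in; nothing more can be done
None
```

The job is handed in and no verdict came back: the stick leans between the pegs and amber then green were pressed to their stops (amber at up to 59 N on the fingertips); the last image shows all three orange beads in the tub and dark patches fitting the two brown ones, and I stirred about three turns rather than two because the stick slipped in the grip, and viewed 11 pictures against the limit of 10.

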